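# Clamp the dry box lid down with the star-knob wrench

## Task

Take the star-knob wrench from its mat and tighten (clockwise) the four purple knobs on the clear box's lid in cross order, in two passes: first give each knob a part turn of about 25 degrees, going to the diagonally opposite knob after the first, then go round once more in cross order and bring each one fully home against its stop. Turn the knobs with the wrench only and feel for the stop, without forcing the wrench against it (keep below about 0.5 N m) or pressing hard; then stand the wrench upright again on the middle of its mat, and leave the jar, headlamp and bottle opener alone.

Things in the scene. Friction and masses are not known exactly. Their poses are not given: they have to be found in the camera images.
- lid_mid (a point): Centre of the lid's top face on a clear box, 190 mm square and 75 mm tall, fixed to the shelf, with purple carabiners inside. z is up, x and y run along the box's sides. The four knobs stand at (+-62, +-62) mm from here in this frame; their undersides are 6 mm above the lid.
- wrench_grip (a point): Star-knob wrench, about 220 g, 110 mm tall, standing upright on the mat. This point lies on its axis in the orange handle, 80 mm above its lower end (the prong tips). The handle is an upright block, 46 mm (x) by 22 mm (y), from 48 to 110 mm above the lower end: pinch it across y from above. Below are a 20 mm neck and a steel disc of 64 mm diameter with prongs.
- wrench_foot (a point): Middle of the wrench's lower end. Four round-ended prongs of 12 mm diameter at (+-17.5, +-17.5) mm in the wrench's x and y, reach 18 mm below the disc. With the wrench's x, y along a knob's arms they drop between the arms with 3 mm play each side (it turns about 0.17 rad before it bears). Fully on, the disc rests on the knob, this point 18 mm below the knob's top; 14 mm is deep enough to turn.
- mat_top (a point): Centre of the top face of a fixed black rubber mat, 100 mm square, 3 mm thick: the wrench's place. (How the knobs feel: each turns against a steady drag of about 0.18 N m and stays where it is left. At its stop the torque climbs by about 4 N m per rad, as the gasket gives; 0.3 N m there is tight, over 0.5 N m is forcing it. It springs back a few hundredths of a rad when let go.)
- jar_mid (a point): Bystander: empty glass jar with steel lid, 76 mm wide, 110 mm tall; point at half height on its axis.
- headlamp_mid (a point): Bystander: small black headlamp unit, about 50 x 74 x 40 mm; point at half height.
- opener_mid (a point): Bystander: flat stainless bottle opener, about 130 x 38 x 5 mm; point at half thickness.
- top_a (a point): Top centre of the far left purple knob (corner +x, +y of the lid's frame): a cross of four arms 56 mm tip to tip, 17 mm wide, 16 mm tall. Its x, y lie along the arms; a white dot marks +x. It has 0.85 to 1.0 rad left, clockwise from above, to a firm stop found only by feel; each stop at another angle. Its turn, joint knob_a, is not measured: 0 to 0.15 at the start, 1.0 at the stop. Diagonal partner: top_c.
- top_b (a point): Top centre of the far right purple knob (corner +x, -y of the lid's frame): a cross of four arms 56 mm tip to tip, 17 mm wide, 16 mm tall. Its x, y lie along the arms; a white dot marks +x. It has 0.85 to 1.0 rad left, clockwise from above, to a firm stop found only by feel; each stop at another angle. Its turn, joint knob_b, is not measured: 0 to 0.15 at the start, 1.0 at the stop. Diagonal partner: top_d.
- top_c (a point): Top centre of the near right purple knob (corner -x, -y of the lid's frame): a cross of four arms 56 mm tip to tip, 17 mm wide, 16 mm tall. Its x, y lie along the arms; a white dot marks +x. It has 0.85 to 1.0 rad left, clockwise from above, to a firm stop found only by feel; each stop at another angle. Its turn, joint knob_c, is not measured: 0 to 0.15 at the start, 1.0 at the stop. Diagonal partner: top_a.
- top_d (a point): Top centre of the near left purple knob (corner -x, +y of the lid's frame): a cross of four arms 56 mm tip to tip, 17 mm wide, 16 mm tall. Its x, y lie along the arms; a white dot marks +x. It has 0.85 to 1.0 rad left, clockwise from above, to a firm stop found only by feel; each stop at another angle. Its turn, joint knob_d, is not measured: 0 to 0.15 at the start, 1.0 at the stop. Diagonal partner: top_b.
Mind the look-alikes: they are no part of the job. What is shaped like the part that bears mat_top but brown or green is not meant.

How it is judged:
On the way, in this order (a step that is already met when the one before it is completed fails the run):
1. first pass: all four knobs turned part-way (0.22 to 0.75 rad) (value of joint knob_a between 0.22 and 0.75 rad and value of joint knob_b between 0.22 and 0.75 rad and value of joint knob_c between 0.22 and 0.75 rad and value of joint knob_d between 0.22 and 0.75 rad), for 0.1 s.
2. second pass: all four knobs home against their stops (above 0.97 rad) (value of joint each of knob_a, knob_b, knob_c, knob_d above 0.97 rad), for 0.1 s.
At the end, for the whole second after the job is handed in: All four knobs are within 0.03 rad of their stops (above 0.97 rad), and the wrench stands released and at rest, upright within 0.08 rad, on the mat within 30 mm of its centre (all of step 2 and horizontal distance between wrench_grip and mat_top below 0.03 m and z of wrench_grip in the frame of mat_top between 0.075 and 0.085 m and angle between wrench_grip's own z axis and vertical below 0.08 rad and linear speed of wrench below 0.02 m/s); the robot touches nothing.
It fails at once if out of cross order: two neighbouring knobs past 0.22 rad while neither opposite one is past 0.18 (first pass), or past 0.9 while neither opposite one is past 0.8 (second pass) (((value of joint each of knob_a, knob_b above 0.22 rad and value of joint each of knob_c, knob_d below 0.18 rad) or (value of joint each of knob_b, knob_c above 0.22 rad and value of joint each of knob_d, knob_a below 0.18 rad) or (value of joint each of knob_c, knob_d above 0.22 rad and value of joint each of knob_a, knob_b below 0.18 rad) or (value of joint each of knob_d, knob_a above 0.22 rad and value of joint each of knob_b, knob_c below 0.18 rad)) or ((value of joint each of knob_a, knob_b above 0.9 rad and value of joint each of knob_c, knob_d below 0.8 rad) or (value of joint each of knob_b, knob_c above 0.9 rad and value of joint each of knob_d, knob_a below 0.8 rad) or (value of joint each of knob_c, knob_d above 0.9 rad and value of joint each of knob_a, knob_b below 0.8 rad) or (value of joint each of knob_d, knob_a above 0.9 rad and value of joint each of knob_b, knob_c below 0.8 rad))).
It fails at once if a knob taken past 0.75 rad before every knob has had its first part-turn (0.22 rad) (value of joint any of knob_a, knob_b, knob_c, knob_d above 0.75 rad and value of joint any of knob_a, knob_b, knob_c, knob_d below 0.22 rad).
It fails at once if wrench forced or pressed on a knob or the box with more than 36 N in all, summed over the prongs (0.5 N m of turning gives about 29 N) (contact force between wrench and knob_a above 36 N or contact force between wrench and knob_b above 36 N or contact force between wrench and knob_c above 36 N or contact force between wrench and knob_d above 36 N or contact force between wrench and drybox above 36 N).
It fails at once if a knob touched with the gripper instead of the wrench (contact force between the fingers and knob_a above 1 N or contact force between the fingers and knob_b above 1 N or contact force between the fingers and knob_c above 1 N or contact force between the fingers and knob_d above 1 N).
It fails at once if the jar, headlamp or bottle opener moved by more than 20 mm (distance of any of jar_mid, headlamp_mid, opener_mid from where it was at the start of the episode above 0.02 m).
It also fails if it takes over 72 s, if anything falls off the work surface, if the arm or the gripper's body presses on something with over 40 N, if the wrist force passes 120 N, or if a joint passes its speed limit or range.

## Robot

A 6-joint arm with a two-finger parallel gripper is mounted at the origin on the work surface. World frame = base frame: x ahead of the robot, y to its left, z up, the work surface at z = 0. Lengths are in m, angles in rad, forces in N, time in s.
With the tool pointing down it reaches from about 0.325 to 0.85 m from the base axis. Payload 15.5 kg.
Tool frame: the origin (TCP) lies midway between the tips of the shut fingers; the grasp point (between the pads) lies 19 mm behind it; z points along the fingers, x is the direction in which the jaws open and shut, and the axes are right-handed (so a half turn about z gives the same grasp; the last joint's range is limited). The gripper opens to 91 mm and grips with 3 to 60 N. Pads are 32 mm wide; open, the fingers measure 118 mm over their backs; the gripper's body (76 mm by 178 mm) begins 60 mm behind the grasp point.
Start: joints at [1.115, 0.494, 1.345, -0, 1.302, -0.096], TCP at [0.22, 0.585, 0.214] pointing down, gripper open.
Joint ranges: [-2.91, 2.91], [-0.82, 2.16], [0.22, 2.67], [-1.22, 4.37], [0.12, 2.79], [-3.08, 3.08]. Speed limits (rad/s): [1.89, 1.89, 2.57, 3.01, 3.01, 3.01].

## Interface

Orientations are given as a unit quaternion [w, x, y, z].
In Python, from bench import ctrl, vision, ticket gives the robot as it stands.
- The arm moves only by the shell command python3 -m inch 'ROWS' [FORCE]. ROWS is JSON, a list of rows, each an object with "travel": the shift along the tool's x, y, z in mm, a list of three; "angular": the turn, a rotation vector about the tool's x, y, z in rad, a list of three; "grip": the opening in per cent of the stroke, from 0 (shut) to 100 (fully open). A call has 1 to 20 rows; each row shifts and turns the commanded pose from where the row before left it, along the tool's axes as they then stand; what a row does not reach is not made up. A row lasts 1/8 s, in which the tool goes at most 62.5 mm and 10.7 degrees, less where a joint would pass 70% of its speed; a pose out of reach is approached as far as the arm can. A call with a gripper value outside its range is refused whole. The fingers move at their own pace and stop on an object; FORCE is the grip in N (left out, the last holds). Time passes only in rows, so rows that do not move let the fingers close. It gives the time, the measured TCP pose, the force and the opening at its end, in the units of the state.
- ctrl.state(): the state, without advancing time (a new reading comes with each control period).
- vision.camera(name): name is "scene" or "top" or "wrist"; returns the picture (384x512x3 uint8, blue, green, red); there is no depth.
- vision.camera_model(name): a dict with "intrinsics" (3x3 intrinsics, pixels), "dist" ([k1, k2, p1, p2, k3] as OpenCV has them; the pictures are not rectified), "cam_to_world" (4x4, takes a point from camera to world coordinates). Camera axes: x right, y up, looking along -z (the intrinsics and any distortion apply to the point x, -y, -z); pixel columns grow to the right and rows downward; lengths in m; the calibration is good to about 2 mm. A picture is of the moment at which its call begins: read the wrist's pose just before it. camera_model takes no time and is no camera call; for the wrist camera it gives the pose at the moment of the call.
- ticket.job_done(): hands the job in, once; it reports no verdict.
The state is a dict: "clock": time; "joint_pos": joint angles; "dq": joint speeds; "joint_efforts": joint torques, N m; "ee_pos": TCP position; "eef_rot": TCP orientation; "contact_force": force on the tool from outside, world axes, zero at the start; "torque": the same for the moment, N m; "opening": finger opening in m.
Only numpy, scipy, OpenCV 4.12 (cv2) and the standard library are available. Lean on these libraries where they do the work, as an engineer would, in place of code of your own. Each camera call takes 0.05 s, during which the arm holds its last target. There are 200 camera calls.

## Working session

There is one attempt and no reset: what is moved stays moved. The work goes in short steps, Python scripts to look and compute and a shell command to move; the robot and the scene stay as the last step left them, time stands still between calls to the robot, and variables do not carry over. Pictures are saved under pics/ and viewed, about 8 in all and at most 12, crops included, and the job is handed in when it is done.

```bash
ls; mkdir -p pics; python3 - <<'E'
from bench import ctrl,vision
import cv2,numpy as np
print(ctrl.state())
for n in("scene","top"):
    cv2.imwrite(f"pics/{n}0.png",vision.camera(n)); m=vision.camera_model(n); print(n,np.round(m["intrinsics"],1).tolist(),m["dist"],np.round(m["cam_to_world"],4).tolist())
E
```

```text
pics
{'clock': 0.0, 'joint_pos': array([ 1.11550162e+00,  4.94160259e-01,  1.34611994e+00, -5.72080921e-06,
        1.30250548e+00, -9.55039086e-02]), 'dq': array([ 0.00026329,  0.00058447, -0.0004042 ,  0.00140867, -0.00161418,
       -0.00121149]), 'joint_efforts': array([ 3.81609891e-03, -8.78828287e+01, -3.81859732e+01,  7.11369747e-02,
        5.31239435e-02, -1.43729640e-04]), 'ee_pos': array([0.21988414, 0.58464209, 0.21335631]), 'eef_rot': array([ 2.93611835e-04,  8.22215463e-01,  5.69176051e-01, -5.19260534e-04]), 'contact_force': array([ 0.63400857,  0.42906667, -0.95286873]), 'torque': array([-0.02230522, -0.03480383, -0.02507106]), 'opening': 0.0914801282798494}
scene [[379.3, 0.0, 258.2], [0.0, 379.3, 191.9], [0.0, 0.0, 1.0]] [-0.09389243  0.          0.          0.          0.        ] [[0.0523, -0.6595, 0.7499, 1.3597], [0.9986, 0.0312, -0.0422, 0.015], [0.0044, 0.7511, 0.6602, 0.8374], [0.0, 0.0, 0.0, 1.0]]
top [[487.8, 0.0, 258.0], [0.0, 487.8, 195.0], [0.0, 0.0, 1.0]] [-0.20236802  0.          0.          0.          0.        ] [[-0.0108, 0.9985, -0.0545, 0.409], [-0.9999, -0.0112, -0.0066, 0.0595], [-0.0072, 0.0544, 0.9985, 1.3185], [0.0, 0.0, 0.0, 1.0]]
```

```bash
python3 - <<'E'
import cv2
a=cv2.imread("pics/top0.png"); cv2.imwrite("pics/t1.png",cv2.resize(a,(800,600),interpolation=cv2.INTER_CUBIC))
E
```

```text
(no output)
```

View pics/t1.png

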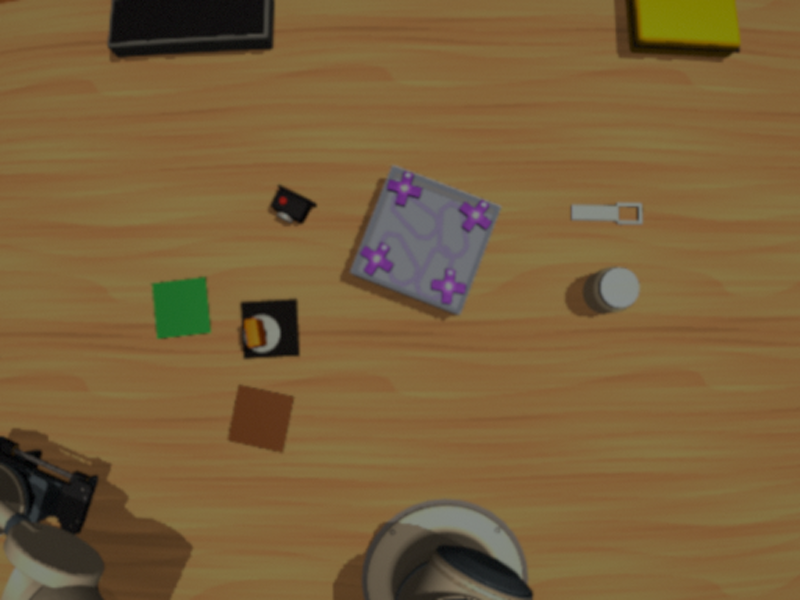

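View pics/scene0.png

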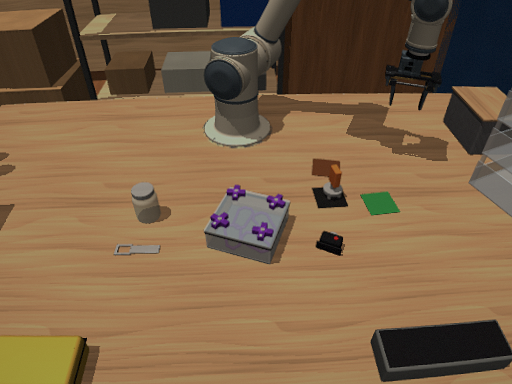

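Top view (800-px scale): candidate mats are black (270,328) with the wrench on it, green (181,307) and brown (261,418). The black one is meant, since it is described as black rubber and the wrench stands on it. The knobs are a(405,188), b(477,214), c(448,286), d(376,258). The jar is at (615,288), the headlamp at (292,204) and the opener at (606,213).

```bash
cat > h.py <<'E'
import numpy as np,cv2
from scipy.spatial.transform import Rotation as R
F=np.diag([1,-1,-1.])
def ray(m,px):
    u=cv2.undistortPoints(np.array(px,float).reshape(-1,1,2),np.array(m["intrinsics"]),np.array(m["dist"])).reshape(-1,2)
    T=np.array(m["cam_to_world"]); d=(T[:3,:3]@F@np.c_[u,np.ones(len(u))].T).T
    return T[:3,3],d
def toz(m,px,z):
    o,d=ray(m,px); return o+d*((z-o[2])/d[:,2])[:,None]
def proj(m,P):
    T=np.array(m["cam_to_world"]); c=(np.asarray(P,float)-T[:3,3])@T[:3,:3]@F
    return cv2.projectPoints(c.reshape(-1,1,3),np.zeros(3),np.zeros(3),np.array(m["intrinsics"]),np.array(m["dist"]))[0].reshape(-1,2)
def pose(s):
    w,x,y,z=s["eef_rot"]; return np.array(s["ee_pos"]),R.from_quat([x,y,z,w]).as_matrix()
def move(s,p,yaw):
    """travel (tool axes, mm) and rotvec to reach TCP p, tool down, tool x at world yaw (mod pi, nearest)"""
    P,M=pose(s); c=[]
    for k in(0,1):
        a=yaw+k*np.pi; x=np.array([np.cos(a),np.sin(a),0]); z=np.array([0,0,-1.]); G=np.c_[x,np.cross(z,x),z]
        c.append(R.from_matrix(M.T@G).as_rotvec())
    c.sort(key=np.linalg.norm)
    return np.round(M.T@(np.array(p)-P)*1e3,1),np.round(c[0],4),np.round(c[1],4)
def purple(im):
    h=cv2.cvtColor(im,cv2.COLOR_BGR2HSV); return cv2.inRange(h,(130,90,60),(165,255,255))
E
python3 - <<'E'
from h import *; from bench import vision,ctrl
im=cv2.imread("pics/top0.png"); m=vision.camera_model("top")
n,l,st,c=cv2.connectedComponentsWithStats(purple(im))
g=[i for i in range(1,n) if st[i,4]>60]; 
K={}
for i in g:
    w=toz(m,[c[i]],.095)[0]; print(c[i].round(1),st[i,4],w.round(4))
    K[i]=w
W=np.array(list(K.values())); ctr=W.mean(0); print("ctr",ctr)
h=cv2.cvtColor(im,cv2.COLOR_BGR2HSV)
mask=(im.max(2)<45).astype(np.uint8); mask[:170]=0; mask[250:]=0; mask[:,:140]=0; mask[:,205:]=0
print("mat bbox",cv2.boundingRect(mask))
x,y,w,hh=cv2.boundingRect(mask)
q=[(x,y),(x+w,y),(x+w,y+hh),(x,y+hh)]; print(toz(m,q,.003).round(4), toz(m,[(x+w/2,y+hh/2)],.003).round(4))
org=cv2.inRange(h,(5,170,90),(22,255,255)); org[:190]=0; org[240:]=0; org[:,:150]=0; org[:,195:]=0
n,l,st,c=cv2.connectedComponentsWithStats(org); i=1+st[1:,4].argmax(); print("orange",c[i],st[i],toz(m,[c[i]],.11).round(4))
# disc: white
wh=cv2.inRange(h,(0,0,110),(180,70,255)); wh[:190]=0; wh[240:]=0; wh[:,:150]=0; wh[:,195:]=0
n,l,st,c=cv2.connectedComponentsWithStats(wh); i=1+st[1:,4].argmax(); print("disc",c[i],st[i],toz(m,[c[i]],.03).round(4))
big=cv2.resize(im[100:240,145:335],None,fx=4,fy=4,interpolation=cv2.INTER_CUBIC); cv2.imwrite("pics/t2.png",big)
E
```

```text
[258.2 120.9] 212 [0.6646 0.0651 0.095 ]
[303.3 138.2] 212 [ 0.619  -0.0489  0.095 ]
[240.5 165.8] 203 [0.55   0.1111 0.095 ]
[286.3 183.4] 205 [ 0.5042 -0.0039  0.095 ]
ctr [0.5844522  0.03083637 0.095     ]
mat bbox (155, 192, 36, 37)
[[0.4922 0.3495 0.003 ]
 [0.4911 0.2501 0.003 ]
 [0.3907 0.2507 0.003 ]
 [0.3913 0.3498 0.003 ]] [[0.4413 0.2997 0.003 ]]
orange [161.11801242 212.34161491] [156 203  11  20 161] [[0.4343 0.3104 0.11  ]]
disc [172.525   212.93125] [165 202  14  23 160] [[0.4342 0.2961 0.03  ]]
```

View pics/t2.png

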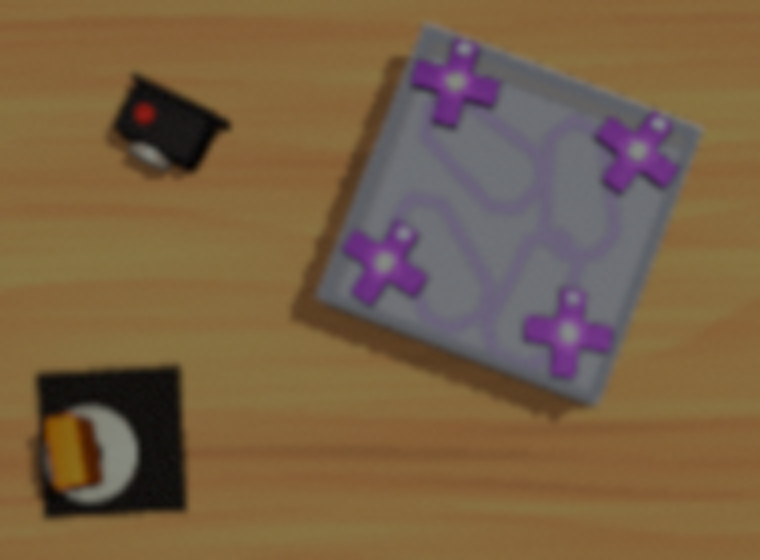

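The box corners and knob positions check out: the spacing is 123 mm against the expected 124 mm. The black mat is 100 mm square with the wrench on it. I'll go over the wrench and look with the wrist camera.

```bash
python3 - <<'E'
from h import *; from bench import vision,ctrl
s=ctrl.state(); P,M=pose(s); T=np.array(vision.camera_model("wrist")["cam_to_world"])
print("cam in tool",(M.T@(T[:3,3]-P)).round(4),(M.T@T[:3,:3]).round(3).tolist(),vision.camera_model("wrist")["intrinsics"])
print(move(s,(.434,.303,.24),np.radians(96)))
E
```

```text
cam in tool [ 0.001  -0.0783 -0.1702] [[1.0, -0.001, 0.001], [-0.0, -0.961, -0.277], [0.001, 0.277, -0.961]] [[298.09905023   0.         259.7280959 ]
 [  0.         298.09905023 192.12047133]
 [  0.           0.           1.        ]]
(array([-188.3,  299.6,  -26.4]), array([-4.000e-04,  1.100e-03, -4.645e-01]), array([1.4000e-03, 5.0000e-04, 2.6771e+00]))
```

```bash
python3 -m inch '[{"travel":[-31,50,-4],"angular":[0,0,0],"grip":100},{"travel":[-31,50,-4],"angular":[0,0,0],"grip":100},{"travel":[-31,50,-4],"angular":[0,0,0],"grip":100},{"travel":[-31,50,-4],"angular":[0,0,0],"grip":100},{"travel":[-32,50,-5],"angular":[0,0,0],"grip":100},{"travel":[-32,50,-5],"angular":[0,0,0],"grip":100},{"travel":[0,0,0],"angular":[0,0,-0.155],"grip":100},{"travel":[0,0,0],"angular":[0,0,-0.155],"grip":100},{"travel":[0,0,0],"angular":[0,0,-0.155],"grip":100},{"travel":[0,0,0],"angular":[0,0,0],"grip":100}]' 60
python3 - <<'E'
from h import *; from bench import vision,ctrl
s=ctrl.state(); print(s["clock"],pose(s)); m=vision.camera_model("wrist"); im=vision.camera("wrist"); cv2.imwrite("pics/w1.png",im)
import pickle; pickle.dump((s,m),open("w1.pkl","wb"))
E
```

```text
clock: 1.35
ee_pos: [0.4345, 0.3033, 0.2397]
eef_rot: [-0.0, 0.669, 0.743, -0.0]
contact_force: [-0.3, -0.5, 0.2]
opening: 0.091
1.35 (array([0.43451859, 0.30329987, 0.23972494]), array([[-1.04233162e-01,  9.94552806e-01, -4.05265806e-04],
       [ 9.94552874e-01,  1.04233082e-01, -2.13269500e-04],
       [-1.69865676e-04, -4.25288027e-04, -9.99999895e-01]]))
```

View pics/w1.png

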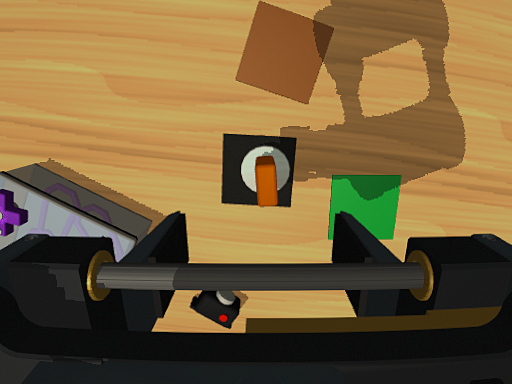

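The wrist view shows the wrench on the black mat, with its disc at about (265,170) and the orange handle at (267,180). I'll fit the handle box silhouette to the orange mask, and the mat likewise.

```bash
cat >> h.py <<'E'
def boxc(x,y,yaw,lx,ly,z0,z1):
    c,s=np.cos(yaw),np.sin(yaw)
    return np.array([[x+c*a*lx/2-s*b*ly/2,y+s*a*lx/2+c*b*ly/2,z] for z in(z0,z1) for a,b in((1,1),(1,-1),(-1,-1),(-1,1))])
def fitbox(m,mask,x0,lx,ly,z0,z1):
    from scipy.optimize import minimize
    k=8; mb=cv2.resize(mask,None,fx=k,fy=k,interpolation=cv2.INTER_LINEAR)>127
    def f(p):
        q=cv2.convexHull(((proj(m,boxc(*p,lx,ly,z0,z1))+.5)*k*16).astype(np.int32)); a=np.zeros(mb.shape,np.uint8); cv2.fillConvexPoly(a,q,1,shift=4)
        return 1-(mb&(a>0)).sum()/(mb|(a>0)).sum()
    S=np.array([x0]+[np.array(x0)+d for d in((.006,0,0),(0,.006,0),(0,0,.15))])
    r=minimize(f,x0,method="Nelder-Mead",options=dict(initial_simplex=S,maxiter=90)); return r.x,r.fun
E
python3 - <<'E'
from h import *; import pickle
s,m=pickle.load(open("w1.pkl","rb")); im=cv2.imread("pics/w1.png"); h=cv2.cvtColor(im,cv2.COLOR_BGR2HSV)
o=cv2.inRange(h,(3,190,60),(16,255,255)); o[:150]=0;o[212:]=0;o[:,:240]=0;o[:,295:]=0
print("orange px",(o>0).sum(),cv2.boundingRect(o))
x,e=fitbox(m,o,[.434,.303,.1],.046,.022,.051,.113); print("wrench",x.round(4),"1-IoU",round(e,3))
k=(im.max(2)<50).astype(np.uint8)*255; k[:130]=0;k[211:]=0;k[:,:215]=0;k[:,300:]=0
hull=cv2.convexHull(cv2.findNonZero(k)); print(cv2.minAreaRect(hull)); 
b=np.zeros_like(k); cv2.fillConvexPoly(b,hull,255)
y,e=fitbox(m,b,[.441,.3,0],.1,.1,.0,.003); print("mat",y.round(4),round(e,3))
print(move(s,(x[0],x[1],.083-.019),x[2]+np.pi/2))
E
```

```text
orange px 980 (256, 156, 22, 50)
wrench [0.4337 0.3107 0.154 ] 1-IoU 0.125
((257.9322814941406, 169.75308227539062), (71.78709411621094, 69.14230346679688), 3.094058036804199)
mat [0.4431 0.3019 0.0475] 0.02
(array([  7.5,   0. , 175.7]), array([-0.0004,  0.0002, -0.0496]), array([2.000e-04, 7.000e-04, 3.092e+00]))
```

```bash
python3 -m inch '[{"travel":[7.5,0,45],"angular":[0,0,-0.05],"grip":100},{"travel":[0,0,50],"angular":[0,0,0],"grip":100},{"travel":[0,0,50],"angular":[0,0,0],"grip":100},{"travel":[0,0,30],"angular":[0,0,0],"grip":100},{"travel":[0,0,0],"angular":[0,0,0],"grip":10},{"travel":[0,0,0],"angular":[0,0,0],"grip":10},{"travel":[0,0,0],"angular":[0,0,0],"grip":10},{"travel":[0,0,0],"angular":[0,0,0],"grip":10},{"travel":[0,0,0],"angular":[0,0,0],"grip":10}]' 60
python3 - <<'E'
from bench import ctrl
s=ctrl.state(); print(s["clock"],s["ee_pos"],s["eef_rot"],s["opening"],s["contact_force"],s["torque"])
E
```

```text
clock: 2.52
ee_pos: [0.4341, 0.311, 0.0654]
eef_rot: [0.0, 0.65, 0.76, 0.0]
contact_force: [0.4, -0.4, -0.3]
opening: 0.0443
2.525 [0.43407572 0.31098553 0.06542735] [1.47101322e-04 6.50228289e-01 7.59738761e-01 4.06043453e-04] 0.044264018758005785 [ 0.41842496 -0.41786594 -0.27817682] [ 0.0321164  -0.00421919 -0.01394466]
```

```bash
python3 -m inch '[{"travel":[0,0,0],"angular":[0,0,0],"grip":5},{"travel":[0,0,0],"angular":[0,0,0],"grip":5},{"travel":[0,0,0],"angular":[0,0,0],"grip":5},{"travel":[0,0,0],"angular":[0,0,0],"grip":5},{"travel":[0,0,0],"angular":[0,0,0],"grip":5},{"travel":[0,0,0],"angular":[0,0,0],"grip":5}]' 60
python3 - <<'E'
from h import *; from bench import ctrl,vision
s=ctrl.state(); P,M=pose(s); print(s["clock"],P,M.round(4).tolist(),s["opening"],s["contact_force"],s["torque"])
# lift + go to lid centre, viewing stance
print(move(s,(.434,.311,.26),np.arctan2(M[1,0],M[0,0])), move(s,(.50,.09,.26),np.pi/2-.38))
E
```

```text
clock: 3.28
ee_pos: [0.4338, 0.3108, 0.0649]
eef_rot: [-0.0, 0.65, 0.76, -0.0]
contact_force: [-0.8, -0.9, -0.0]
opening: 0.022
3.275 [0.43380745 0.31081506 0.06489311] [[-0.1546, 0.988, -0.0001], [0.988, 0.1546, -0.0001], [-0.0001, -0.0001, -1.0]] 0.021996940399874657 [-0.80026486 -0.90757118 -0.01019944] [-0.0700726  -0.00287245  0.00451148]
(array([ 1.000e-01,  2.000e-01, -1.951e+02]), array([-0.0001,  0.0001, -0.    ]), array([1.0000e-04, 2.0000e-04, 3.1416e+00])) (array([-228.4,   31.2, -195.1]), array([-1.000e-04,  1.000e-04,  5.352e-01]), array([-1.0000e-04, -2.0000e-04, -2.6064e+00]))
```

```bash
python3 -m inch '[{"travel":[0,0,-20],"angular":[0,0,0],"grip":5},{"travel":[0,0,-55],"angular":[0,0,0],"grip":5},{"travel":[0,0,-60],"angular":[0,0,0],"grip":5},{"travel":[0,0,-60],"angular":[0,0,0],"grip":5},{"travel":[-51.5,27.5,0],"angular":[0,0,0],"grip":5},{"travel":[-51.5,27.5,0],"angular":[0,0,0],"grip":5},{"travel":[-51.5,27.5,0],"angular":[0,0,0],"grip":5},{"travel":[-51.5,27.5,0],"angular":[0,0,0],"grip":5},{"travel":[-51.5,27.5,0],"angular":[0,0,0],"grip":5},{"travel":[-51.5,27.5,0],"angular":[0,0,0],"grip":5},{"travel":[0,0,0],"angular":[0,0,0.14],"grip":5},{"travel":[0,0,0],"angular":[0,0,0.14],"grip":5},{"travel":[0,0,0],"angular":[0,0,0.13],"grip":5},{"travel":[0,0,0],"angular":[0,0,0],"grip":5},{"travel":[0,0,0],"angular":[0,0,0],"grip":5}]' 60
python3 - <<'E'
from h import *; from bench import vision,ctrl
s=ctrl.state(); print(s["clock"],pose(s),s["opening"],s["contact_force"],s["torque"],s["joint_pos"]); m=vision.camera_model("wrist"); im=vision.camera("wrist"); cv2.imwrite("pics/w2.png",im)
cv2.imwrite("pics/w2b.png",cv2.resize(im,(800,600),interpolation=cv2.INTER_CUBIC))
import pickle; pickle.dump((s,m),open("w2.pkl","wb"))
E
```

```text
clock: 5.15
ee_pos: [0.6445, 0.0311, 0.2597]
eef_rot: [-0.0, 0.79, 0.613, -0.0]
contact_force: [0.0, 0.3, -2.0]
opening: 0.0217
5.15 (array([0.64451268, 0.03113604, 0.25974043]), array([[ 2.49015644e-01,  9.68499390e-01, -3.75251326e-04],
       [ 9.68499460e-01, -2.49015654e-01,  2.10395867e-05],
       [-7.30666276e-05, -3.68669893e-04, -9.99999929e-01]])) 0.02172620311368465 [ 0.02179745  0.26345439 -1.97411787] [0.05121022 0.0264073  0.01069286] [-4.42276128e-02  4.86605018e-01  1.22786709e+00  4.47380826e-06
  1.42749636e+00 -1.36336082e+00]
```

View pics/w2b.png

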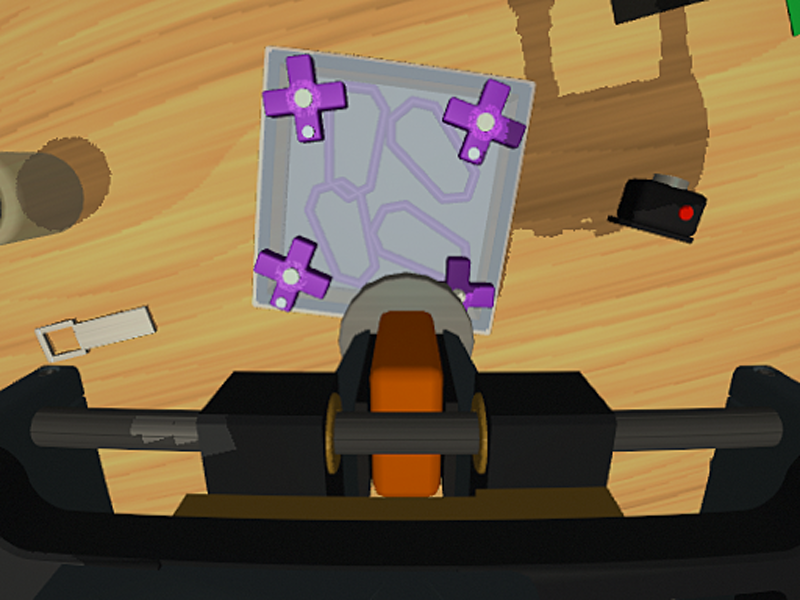

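The wrist view (800 px) shows c(303,97), d(486,121) and b(290,276), with a(460,290) half hidden. The wrench hangs straight with its disc top edge at row 273. I'll fit the crosses by silhouette.

```bash
cat >> h.py <<'E'
def fitknob(m,im,p0,k=8,z0=.081,z1=.097):
    from scipy.optimize import minimize
    c=proj(m,[[p0[0],p0[1],z1]])[0]; x0,y0=(c-38).astype(int); 
    mk=purple(im); cs,_=cv2.findContours(mk,cv2.RETR_EXTERNAL,cv2.CHAIN_APPROX_NONE)
    cs=[q for q in cs if cv2.contourArea(q)>60 and np.linalg.norm(q.reshape(-1,2).mean(0)-c)<18]
    mk[:]=0; cv2.drawContours(mk,cs,-1,255,-1); mk=mk[max(y0,0):y0+76,max(x0,0):x0+76]; o=np.array([max(x0,0),max(y0,0)])
    mb=cv2.resize(mk,None,fx=k,fy=k,interpolation=cv2.INTER_LINEAR)>127
    def f(p):
        a=np.zeros(mb.shape,np.uint8)
        for l in((.056,.017),(.017,.056)):
            q=cv2.convexHull(((proj(m,boxc(*p,*l,z0,z1))+.5-o)*k*16).astype(np.int32)); cv2.fillConvexPoly(a,q,1,shift=4)
        return 1-(mb&(a>0)).sum()/(mb|(a>0)).sum()
    best=None
    S=np.array([p0]+[np.array(p0)+d for d in((.005,0,0),(0,.005,0),(0,0,.12))])
    r=minimize(f,p0,method="Nelder-Mead",options=dict(initial_simplex=S,maxiter=100)); return r.x,r.fun
E
python3 - <<'E'
from h import *; import pickle; from bench import vision
s,m=pickle.load(open("w2.pkl","rb")); im=cv2.imread("pics/w2.png"); mt=vision.camera_model("top"); it=cv2.imread("pics/top0.png")
g=dict(a=(.6646,.0651,-.25),b=(.619,-.0489,-.68),c=(.5042,-.0039,-.15),d=(.55,.1111,-.6))
for n,cam,i in(("top",mt,it),("wrist",m,im)):
    Q={}
    for k,p in g.items():
        if n=="wrist" and k=="a": continue
        x,e=fitknob(cam,i,list(p)); Q[k]=x; print(n,k,x.round(4),round(e,3))
    ks=list(Q); loc=np.array([dict(a=(1,1),b=(1,-1),c=(-1,-1),d=(-1,1))[k] for k in ks])*.062
    A=np.array([Q[k][:2] for k in ks]); lm,am=loc.mean(0),A.mean(0); H=(loc-lm).T@(A-am); th=np.arctan2(H[0,1]-H[1,0],H[0,0]+H[1,1])
    Rm=np.array([[np.cos(th),-np.sin(th)],[np.sin(th),np.cos(th)]]); t=am-Rm@lm
    print("lid",t.round(4),th.round(4),"resid mm",((A-(loc@Rm.T+t))*1e3).round(1).tolist(),"all",{k:(Rm@(np.array(v)*.062)+t).round(4).tolist() for k,v in dict(a=(1,1),b=(1,-1),c=(-1,-1),d=(-1,1)).items()})
P,M=pose(s); f=P[2]-.0619
w=np.array([[P[0]+.032*np.cos(a),P[1]+.032*np.sin(a),f+z] for z in(.018,.028) for a in np.linspace(0,6.28,400)]); q=proj(m,w)*800/512
print("disc proj",q.min(0),q.max(0))
E
```

```text
top a [ 0.6674  0.0649 -0.3086] 0.177
top b [ 0.6213 -0.0501 -0.6868] 0.17
top c [ 0.5061 -0.0042 -0.1425] 0.169
top d [ 0.5521  0.1109 -0.5781] 0.188
lid [0.5867 0.0304] -0.3799 resid mm [[0.1, -0.0], [0.0, 0.1], [-0.1, -0.0], [-0.0, -0.0]] all {'a': [0.6673, 0.065], 'b': [0.6213, -0.0502], 'c': [0.5062, -0.0042], 'd': [0.5521, 0.111]}
wrist b [ 0.6232 -0.0516 -0.7036] 0.221
wrist c [ 0.5073 -0.0048 -0.1453] 0.155
wrist d [ 0.5531  0.1103 -0.5987] 0.122
lid [0.5881 0.0296] -0.3793 resid mm [[0.5, -0.6], [-0.2, 0.3], [-0.3, 0.2]] all {'a': [0.6686, 0.0642], 'b': [0.6227, -0.051], 'c': [0.5075, -0.0051], 'd': [0.5534, 0.1101]}
disc proj [335.78430031 268.60709485] [472.46601001 401.43633007]
```

```bash
python3 - <<'E'
from h import *; import pickle
from scipy.optimize import least_squares
s,m=pickle.load(open("w2.pkl","rb")); im=cv2.imread("pics/w2.png")
g=cv2.cvtColor(im,cv2.COLOR_BGR2HSV); 
cv2.imwrite("pics/c.png",cv2.resize(im[160:260,195:325],None,fx=6,fy=6,interpolation=cv2.INTER_CUBIC))
P,M=pose(s); f=P[2]-.0619
for z in(.018,.028):
  w=np.array([[P[0]+.032*np.cos(a),P[1]+.032*np.sin(a),f+z] for a in np.linspace(0,6.28,400)]); q=(proj(m,w)-[195,160])*6; print(z,q.min(0),q.max(0))
E
```

```text
0.018 [130.80013025  71.45124421] [633.60026369 545.08270695]
0.028 [119.41171319  89.50651607] [644.26947844 581.51550745]
```

View pics/c.png

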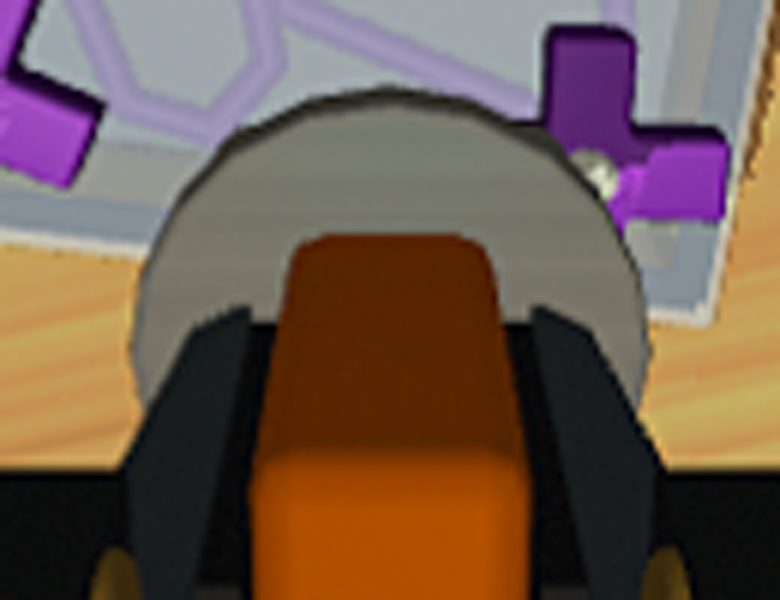

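```bash
cat > to.py <<'E'
import sys; from h import *; from bench import ctrl
lid=np.array([.5866,.0298]); th=-.3796
loc=dict(a=(1,1),b=(1,-1),c=(-1,-1),d=(-1,1))
def go(k,yaw,z,off=(0,0)):
    Rm=np.array([[np.cos(th),-np.sin(th)],[np.sin(th),np.cos(th)]]); p=lid+Rm@(np.array(loc[k])*.062)+off
    s=ctrl.state(); P,M=pose(s); print("t",round(s["clock"],2),"at",P.round(4),"wyaw",(np.arctan2(M[1,0],M[0,0])-np.pi/2).round(4),"F",s["contact_force"].round(2),"T",s["torque"].round(3))
    print("->",k,p.round(4),move(s,(*p,z),yaw+np.pi/2)[:2])
if __name__=="__main__": go(sys.argv[1],float(sys.argv[2]),float(sys.argv[3]))
E
python3 to.py a -.315 .165
```

```text
t 5.2 at [0.6446 0.0312 0.2598] wyaw -0.2521 F [-0.68  0.06 -3.08] T [ 0.052 -0.004 -0.027]
-> a [0.6672 0.0644] (array([37.8, 13.6, 94.8]), array([-0.0002,  0.    ,  0.0629]))
```

```bash
python3 -m inch '[{"travel":[37.8,13.6,0],"angular":[0,0,0],"grip":5},{"travel":[0,0,50],"angular":[0,0,0.063],"grip":5},{"travel":[0,0,44.8],"angular":[0,0,0],"grip":5},{"travel":[0,0,0],"angular":[0,0,0],"grip":5},{"travel":[0,0,0],"angular":[0,0,0],"grip":5}]'; python3 to.py a -.315 .143
python3 - <<'E'
from bench import vision; import cv2
im=vision.camera("wrist"); cv2.imwrite("pics/w3.png",im); s=vision.camera("scene")
import numpy as np
a=cv2.resize(im[130:270,170:350],(771,600),interpolation=cv2.INTER_CUBIC)
b=cv2.resize(s[160:280,190:310],(600,600),interpolation=cv2.INTER_CUBIC)
cv2.imwrite("pics/v3.png",cv2.resize(np.hstack([a,b]),(800,350)))
E
```

```text
clock: 5.82
ee_pos: [0.6683, 0.0642, 0.167]
eef_rot: [0.001, 0.81, 0.587, 0.001]
contact_force: [-0.2, -0.3, -1.9]
opening: 0.022
t 5.83 at [0.6683 0.0642 0.167 ] wyaw -0.317 F [-0.17 -0.26 -1.95] T [0.028 0.019 0.007]
-> a [0.6672 0.0644] (array([-0.2, -1.2, 24. ]), array([ 0.002 , -0.0007, -0.002 ]))
```

View pics/v3.png

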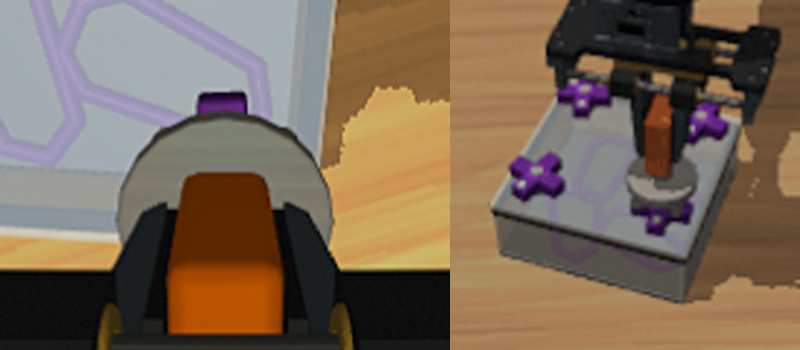

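The wrench disc (col 225) is centred over knob a's visible arm (col 223). Lowering now.

```bash
python3 -m inch '[{"travel":[0,0,4],"angular":[0,0,0],"grip":5},{"travel":[0,0,4],"angular":[0,0,0],"grip":5},{"travel":[0,0,3],"angular":[0,0,0],"grip":5}]'; python3 to.py a -.315 .143;  python3 -m inch '[{"travel":[0,0,3],"angular":[0,0,0],"grip":5},{"travel":[0,0,0],"angular":[0,0,0],"grip":5}]'; python3 to.py a -.315 .143
```

```text
clock: 6.3
ee_pos: [0.6673, 0.0642, 0.1539]
eef_rot: [-0.0, 0.81, 0.586, -0.0]
contact_force: [0.1, -1.3, -2.0]
opening: 0.0218
t 6.3 at [0.6673 0.0642 0.1539] wyaw -0.3177 F [ 0.15 -1.29 -1.97] T [ 0.02  -0.017  0.007]
-> a [0.6672 0.0644] (array([ 0.2, -0.1, 10.9]), array([-0.0001,  0.    , -0.0027]))
clock: 6.55
ee_pos: [0.6672, 0.0642, 0.1507]
eef_rot: [-0.0, 0.81, 0.586, -0.0]
contact_force: [0.2, -0.1, -2.8]
opening: 0.022
t 6.55 at [0.6672 0.0642 0.1507] wyaw -0.3178 F [ 0.18 -0.12 -2.83] T [ 0.027  0.005 -0.01 ]
-> a [0.6672 0.0644] (array([ 0.2, -0.1,  7.7]), array([-0.0006,  0.0002, -0.0028]))
```

```bash
python3 -m inch '[{"travel":[0,0,4],"angular":[0,0,0],"grip":5},{"travel":[0,0,3],"angular":[0,0,0],"grip":5},{"travel":[0,0,0],"angular":[0,0,0.12],"grip":5},{"travel":[0,0,0],"angular":[0,0,0.1],"grip":5},{"travel":[0,0,0],"angular":[0,0,0],"grip":5}]'; python3 to.py a -.315 .143;  python3 -m inch '[{"travel":[0,0,0],"angular":[0,0,0.1],"grip":5},{"travel":[0,0,0],"angular":[0,0,0.1],"grip":5},{"travel":[0,0,0],"angular":[0,0,0.1],"grip":5},{"travel":[0,0,0],"angular":[0,0,0.09],"grip":5},{"travel":[0,0,0],"angular":[0,0,0],"grip":5}]'; python3 to.py a -.315 .143
```

```text
clock: 7.18
ee_pos: [0.6672, 0.0645, 0.1438]
eef_rot: [-0.0, 0.869, 0.494, -0.0]
contact_force: [0.1, 3.0, -5.5]
opening: 0.0216
t 7.17 at [0.6672 0.0645 0.1438] wyaw -0.5372 F [ 0.06  2.95 -5.45] T [ 0.701 -0.116  0.068]
-> a [0.6672 0.0644] (array([-0.1, -0. ,  0.8]), array([-0.0004, -0.0003, -0.2222]))
clock: 7.8
ee_pos: [0.6674, 0.0646, 0.1439]
eef_rot: [-0.0, 0.948, 0.317, 0.0]
contact_force: [1.8, 4.7, -6.0]
opening: 0.0219
t 7.8 at [0.6674 0.0646 0.1439] wyaw -0.9251 F [ 1.78  4.75 -6.03] T [ 1.193 -0.415  0.164]
-> a [0.6672 0.0644] (array([-0.3,  0. ,  0.9]), array([-3.000e-04, -5.000e-04, -6.101e-01]))
```

```bash
python3 -m inch '[{"travel":[0,0,0],"angular":[0,0,-0.17],"grip":5},{"travel":[0,0,-10],"angular":[0,0,0],"grip":5},{"travel":[0,0,-16],"angular":[0,0,0],"grip":5},{"travel":[0,0,0],"angular":[0,0,0],"grip":5}]'; python3 to.py c -.145 .155
```

```text
clock: 8.3
ee_pos: [0.6684, 0.0641, 0.1724]
eef_rot: [0.001, 0.919, 0.395, 0.002]
contact_force: [-0.4, 0.5, -2.5]
opening: 0.0216
t 8.3 at [0.6684 0.0641 0.1724] wyaw -0.7593 F [-0.35  0.49 -2.53] T [-0.042  0.02   0.012]
-> c [ 0.506  -0.0048] (array([-161.8,  -70.4,   16.8]), array([ 0.0032, -0.0015, -0.6143]))
```

```bash
python3 -m inch '[{"travel":[-54,-23,0],"angular":[0,0,0],"grip":5},{"travel":[-54,-23,0],"angular":[0,0,0],"grip":5},{"travel":[-53,-23,0],"angular":[0,0,0],"grip":5},{"travel":[0,0,0],"angular":[0,0,-0.155],"grip":5},{"travel":[0,0,0],"angular":[0,0,-0.155],"grip":5},{"travel":[0,0,0],"angular":[0,0,-0.155],"grip":5},{"travel":[0,0,0],"angular":[0,0,-0.15],"grip":5},{"travel":[0,0,0],"angular":[0,0,0],"grip":5},{"travel":[0,0,0],"angular":[0,0,0],"grip":5}]'; python3 to.py c -.145 .154
```

```text
clock: 9.43
ee_pos: [0.5066, -0.0053, 0.1702]
eef_rot: [0.0, 0.757, 0.653, 0.0]
contact_force: [-0.7, 0.1, -2.8]
opening: 0.0219
t 9.43 at [ 0.5066 -0.0053  0.1702] wyaw -0.1468 F [-0.74  0.09 -2.85] T [-0.041 -0.016 -0.014]
-> c [ 0.506  -0.0048] (array([ 0.4, -0.6, 16.2]), array([ 0.0002,  0.    , -0.0018]))
```

```bash
python3 -m inch '[{"travel":[0.6,-0.6,8],"angular":[0,0,0],"grip":5},{"travel":[0,0,5],"angular":[0,0,0],"grip":5},{"travel":[0,0,4],"angular":[0,0,0],"grip":5},{"travel":[0,0,2],"angular":[0,0,0],"grip":5},{"travel":[0,0,0],"angular":[0,0,0],"grip":5}]'; python3 to.py c -.145 .143
```

```text
clock: 10.05
ee_pos: [0.506, -0.0046, 0.151]
eef_rot: [-0.0, 0.756, 0.655, -0.0]
contact_force: [0.8, -0.0, -2.9]
opening: 0.0218
t 10.05 at [ 0.506  -0.0046  0.151 ] wyaw -0.143 F [ 0.78 -0.03 -2.89] T [ 0.048  0.038 -0.006]
-> c [ 0.506  -0.0048] (array([-0.2,  0. ,  8. ]), array([-0.0002, -0.    ,  0.002 ]))
```

In cleanly. Seating and turning c by 0.61 rad, 0.17 of it play.

```bash
python3 -m inch '[{"travel":[0,0,4],"angular":[0,0,0],"grip":5},{"travel":[0,0,3.5],"angular":[0,0,0],"grip":5},{"travel":[0,0,0],"angular":[0,0,0.12],"grip":5},{"travel":[0,0,0],"angular":[0,0,0.1],"grip":5},{"travel":[0,0,0],"angular":[0,0,0.1],"grip":5},{"travel":[0,0,0],"angular":[0,0,0.1],"grip":5},{"travel":[0,0,0],"angular":[0,0,0.1],"grip":5},{"travel":[0,0,0],"angular":[0,0,0.09],"grip":5},{"travel":[0,0,0],"angular":[0,0,0],"grip":5}]'; python3 to.py c -.145 .143; python3 -m inch '[{"travel":[0,0,0],"angular":[0,0,-0.17],"grip":5},{"travel":[0,0,-10],"angular":[0,0,0],"grip":5},{"travel":[0,0,-17],"angular":[0,0,0],"grip":5},{"travel":[0,0,0],"angular":[0,0,0],"grip":5}]'; python3 to.py b -.695 .155
```

```text
clock: 11.18
ee_pos: [0.5063, -0.0045, 0.1435]
eef_rot: [0.0, 0.917, 0.398, 0.0]
contact_force: [3.4, 0.5, -4.2]
opening: 0.0218
t 11.18 at [ 0.5063 -0.0045  0.1435] wyaw -0.7523 F [ 3.38  0.5  -4.15] T [ 0.172 -0.602  0.114]
-> c [ 0.506  -0.0048] (array([-0.4, -0. ,  0.5]), array([ 4.000e-04, -3.000e-04, -6.073e-01]))
clock: 11.68
ee_pos: [0.5069, -0.0047, 0.1719]
eef_rot: [0.001, 0.881, 0.473, 0.001]
contact_force: [-0.6, -0.3, -2.1]
opening: 0.0217
t 11.68 at [ 0.5069 -0.0047  0.1719] wyaw -0.5852 F [-0.64 -0.27 -2.11] T [-0.027  0.02   0.003]
-> b [ 0.6212 -0.0508] (array([ 24.8, 120.7,  17.3]), array([ 0.0022, -0.0012,  0.1098]))
```

```bash
python3 -m inch '[{"travel":[8.4,40.4,0],"angular":[0,0,0],"grip":5},{"travel":[8.4,40.4,0],"angular":[0,0,0],"grip":5},{"travel":[8.4,40.4,0],"angular":[0,0,0],"grip":5},{"travel":[0,0,0],"angular":[0,0,0.11],"grip":5},{"travel":[0,0,0],"angular":[0,0,0],"grip":5},{"travel":[0,0,0],"angular":[0,0,0],"grip":5}]'; python3 to.py b -.695 .151
```

```text
clock: 12.42
ee_pos: [0.6206, -0.0501, 0.1704]
eef_rot: [-0.0, 0.905, 0.426, -0.0]
contact_force: [-0.1, -0.2, -3.4]
opening: 0.022
t 12.43 at [ 0.6206 -0.0501  0.1704] wyaw -0.6909 F [-0.12 -0.17 -3.4 ] T [-0.028  0.037  0.018]
-> b [ 0.6212 -0.0508] (array([-0.1,  0.9, 19.4]), array([-0.0006,  0.0003,  0.0041]))
```

```bash
python3 -m inch '[{"travel":[0.1,0.8,8],"angular":[0,0,0],"grip":5},{"travel":[0,0,5],"angular":[0,0,0],"grip":5},{"travel":[0,0,4],"angular":[0,0,0],"grip":5},{"travel":[0,0,2],"angular":[0,0,0],"grip":5},{"travel":[0,0,0],"angular":[0,0,0],"grip":5}]'; python3 to.py b -.695 .143
```

```text
clock: 13.05
ee_pos: [0.6218, -0.0507, 0.1515]
eef_rot: [-0.0, 0.905, 0.425, -0.0]
contact_force: [-0.6, -0.6, -1.9]
opening: 0.0218
t 13.05 at [ 0.6218 -0.0507  0.1515] wyaw -0.6927 F [-0.6  -0.56 -1.93] T [ 0.015 -0.011  0.018]
-> b [ 0.6212 -0.0508] (array([-0.4, -0.4,  8.5]), array([-0.0001,  0.0001,  0.0023]))
```

```bash
python3 -m inch '[{"travel":[0,-0.3,4],"angular":[0,0,0],"grip":5},{"travel":[0,0,4],"angular":[0,0,0],"grip":5},{"travel":[0,0,0],"angular":[0,0,0.12],"grip":5},{"travel":[0,0,0],"angular":[0,0,0.1],"grip":5},{"travel":[0,0,0],"angular":[0,0,0.1],"grip":5},{"travel":[0,0,0],"angular":[0,0,0.1],"grip":5},{"travel":[0,0,0],"angular":[0,0,0.1],"grip":5},{"travel":[0,0,0],"angular":[0,0,0.09],"grip":5},{"travel":[0,0,0],"angular":[0,0,0],"grip":5}]'; python3 to.py b -.695 .143; python3 -m inch '[{"travel":[0,0,0],"angular":[0,0,-0.17],"grip":5},{"travel":[0,0,-10],"angular":[0,0,0],"grip":5},{"travel":[0,0,-17],"angular":[0,0,0],"grip":5},{"travel":[0,0,0],"angular":[0,0,0],"grip":5}]'; python3 to.py d -.59 .155
```

```text
clock: 14.18
ee_pos: [0.6218, -0.0503, 0.1433]
eef_rot: [-0.0, 0.991, 0.134, 0.0]
contact_force: [3.1, 2.1, -7.0]
opening: 0.0219
t 14.18 at [ 0.6218 -0.0503  0.1433] wyaw -1.3023 F [ 3.05  2.09 -6.95] T [ 0.545 -0.77   0.21 ]
-> b [ 0.6212 -0.0508] (array([-0.7,  0.3,  0.3]), array([-1.000e-04, -5.000e-04, -6.073e-01]))
clock: 14.68
ee_pos: [0.6226, -0.0507, 0.1728]
eef_rot: [0.001, 0.976, 0.216, 0.002]
contact_force: [0.1, -0.7, -1.5]
opening: 0.022
t 14.68 at [ 0.6226 -0.0507  0.1728] wyaw -1.1345 F [ 0.14 -0.71 -1.52] T [-0.098  0.009 -0.011]
-> d [0.552  0.1104] (array([   4. , -175.9,   17.4]), array([ 0.0027, -0.0022, -0.5445]))
```

```bash
python3 -m inch '[{"travel":[1.4,-58.4,0],"angular":[0,0,0],"grip":5},{"travel":[1.4,-58.4,0],"angular":[0,0,0],"grip":5},{"travel":[1.4,-58.4,0],"angular":[0,0,0],"grip":5},{"travel":[0,0,0],"angular":[0,0,-0.18],"grip":5},{"travel":[0,0,0],"angular":[0,0,-0.18],"grip":5},{"travel":[0,0,0],"angular":[0,0,-0.18],"grip":5},{"travel":[0,0,0],"angular":[0,0,0],"grip":5},{"travel":[0,0,0],"angular":[0,0,0],"grip":5}]'; python3 to.py d -.59 .151
```

```text
clock: 15.68
ee_pos: [0.5511, 0.1099, 0.1707]
eef_rot: [0.0, 0.884, 0.468, 0.0]
contact_force: [0.5, 0.1, -2.8]
opening: 0.0222
t 15.68 at [0.5511 0.1099 0.1707] wyaw -0.5977 F [ 0.53  0.11 -2.83] T [ 0.017  0.017 -0.055]
-> d [0.552  0.1104] (array([ 0.9,  0.5, 19.7]), array([ 0.0001, -0.0001, -0.0077]))
```

```bash
python3 -m inch '[{"travel":[0.9,0.5,8],"angular":[0,0,0],"grip":5},{"travel":[0,0,5],"angular":[0,0,0],"grip":5},{"travel":[0,0,4],"angular":[0,0,0],"grip":5},{"travel":[0,0,2],"angular":[0,0,0],"grip":5},{"travel":[0,0,0],"angular":[0,0,0],"grip":5}]'; python3 to.py d -.59 .143
```

```text
clock: 16.3
ee_pos: [0.5519, 0.1104, 0.1515]
eef_rot: [-0.0, 0.883, 0.47, -0.0]
contact_force: [-0.8, 0.3, -2.6]
opening: 0.022
t 16.3 at [0.5519 0.1104 0.1515] wyaw -0.5929 F [-0.83  0.33 -2.55] T [-0.055  0.024 -0.021]
-> d [0.552  0.1104] (array([0. , 0.1, 8.5]), array([-0.0002,  0.0002, -0.0029]))
```

```bash
python3 -m inch '[{"travel":[0,0,4],"angular":[0,0,0],"grip":5},{"travel":[0,0,4],"angular":[0,0,0],"grip":5},{"travel":[0,0,0],"angular":[0,0,0.12],"grip":5},{"travel":[0,0,0],"angular":[0,0,0.1],"grip":5},{"travel":[0,0,0],"angular":[0,0,0.1],"grip":5},{"travel":[0,0,0],"angular":[0,0,0.1],"grip":5},{"travel":[0,0,0],"angular":[0,0,0.1],"grip":5},{"travel":[0,0,0],"angular":[0,0,0.09],"grip":5},{"travel":[0,0,0],"angular":[0,0,0],"grip":5}]'; python3 to.py d -.59 .143; python3 -m inch '[{"travel":[0,0,0],"angular":[0,0,-0.17],"grip":5},{"travel":[0,0,-10],"angular":[0,0,0],"grip":5},{"travel":[0,0,-17],"angular":[0,0,0],"grip":5},{"travel":[0,0,0],"angular":[0,0,0],"grip":5},{"travel":[0,0,0],"angular":[0,0,0],"grip":5}]'; python3 to.py a -.755 .155
python3 - <<'E'
from h import *; from bench import vision
it=vision.camera("top"); m=vision.camera_model("top"); cv2.imwrite("pics/top1.png",it)
g=dict(a=(.6674,.0649,-.755),b=(.6213,-.0501,-1.13),c=(.5061,-.0042,-.582))
for k,p in g.items():
    x,e=fitknob(m,it,list(p)); print(k,x.round(3),round(e,3))
E
```

```text
clock: 17.42
ee_pos: [0.5523, 0.1107, 0.1435]
eef_rot: [-0.0, 0.983, 0.183, 0.0]
contact_force: [2.4, 2.7, -4.8]
opening: 0.0217
t 17.43 at [0.5523 0.1107 0.1435] wyaw -1.2023 F [ 2.38  2.71 -4.79] T [ 0.788 -0.764  0.173]
-> d [0.552  0.1104] (array([-0.4,  0.1,  0.5]), array([ 1.000e-04, -8.000e-04, -6.123e-01]))
clock: 18.05
ee_pos: [0.5518, 0.1103, 0.1704]
eef_rot: [0.0, 0.964, 0.265, -0.0]
contact_force: [0.4, 0.2, -2.7]
opening: 0.0218
t 18.05 at [0.5518 0.1103 0.1704] wyaw -1.0341 F [ 0.42  0.18 -2.75] T [-0.118  0.     0.012]
-> a [0.6672 0.0644] (array([75.7, 98.5, 15.4]), array([-1.000e-04,  2.000e-04, -2.791e-01]))
a [ 0.667  0.065 -0.755] 1.0
b [ 0.622 -0.051 -1.093] 0.191
c [ 0.506 -0.004 -0.542] 0.277
```

```bash
python3 -m inch '[{"travel":[25.2,32.9,0],"angular":[0,0,0],"grip":5},{"travel":[25.2,32.9,0],"angular":[0,0,0],"grip":5},{"travel":[25.2,32.9,0],"angular":[0,0,0],"grip":5},{"travel":[0,0,0],"angular":[0,0,-0.15],"grip":5},{"travel":[0,0,0],"angular":[0,0,-0.14],"grip":5},{"travel":[0,0,0],"angular":[0,0,0],"grip":5},{"travel":[0,0,0],"angular":[0,0,0],"grip":5}]'; python3 to.py a -.74 .151
```

```text
clock: 18.98
ee_pos: [0.6672, 0.0644, 0.1703]
eef_rot: [-0.0, 0.916, 0.401, -0.0]
contact_force: [-1.0, -0.6, -3.1]
opening: 0.0219
t 18.98 at [0.6672 0.0644 0.1703] wyaw -0.7463 F [-1.05 -0.58 -3.05] T [-0.001 -0.028  0.02 ]
-> a [0.6672 0.0644] (array([-0. , -0.1, 19.3]), array([-0.0005,  0.0004, -0.0063]))
```

```bash
python3 -m inch '[{"travel":[0.4,0,8],"angular":[0,0,0],"grip":5},{"travel":[0,0,5],"angular":[0,0,0],"grip":5},{"travel":[0,0,4],"angular":[0,0,0],"grip":5},{"travel":[0,0,2],"angular":[0,0,0],"grip":5},{"travel":[0,0,0],"angular":[0,0,0],"grip":5}]'; python3 to.py a -.74 .143
```

```text
clock: 19.6
ee_pos: [0.6677, 0.0647, 0.1515]
eef_rot: [-0.0, 0.916, 0.402, -0.0]
contact_force: [-0.6, 0.0, -2.7]
opening: 0.0218
t 19.6 at [0.6677 0.0647 0.1515] wyaw -0.7429 F [-0.6   0.02 -2.69] T [-0.018 -0.075 -0.02 ]
-> a [0.6672 0.0644] (array([-0.5, -0.2,  8.5]), array([-0.0001,  0.0001, -0.0029]))
```

```bash
python3 -m inch '[{"travel":[0,0,4],"angular":[0,0,0],"grip":5},{"travel":[0,0,4],"angular":[0,0,0],"grip":5},{"travel":[0,0,0],"angular":[0,0,0.12],"grip":5},{"travel":[0,0,0],"angular":[0,0,0.1],"grip":5},{"travel":[0,0,0],"angular":[0,0,0.1],"grip":5},{"travel":[0,0,0],"angular":[0,0,0.1],"grip":5},{"travel":[0,0,0],"angular":[0,0,0.1],"grip":5},{"travel":[0,0,0],"angular":[0,0,0.06],"grip":5},{"travel":[0,0,0],"angular":[0,0,0],"grip":5}]'; python3 to.py a -.74 .143
for i in 1 2; do :; done
python3 -m inch '[{"travel":[0,0,0],"angular":[0,0,0.04],"grip":5},{"travel":[0,0,0],"angular":[0,0,0],"grip":5}]'; python3 to.py a -.74 .143
```

```text
clock: 20.72
ee_pos: [0.6677, 0.0649, 0.1432]
eef_rot: [-0.0, 0.992, 0.124, -0.0]
contact_force: [2.2, 2.5, -6.9]
opening: 0.0216
t 20.73 at [0.6677 0.0649 0.1432] wyaw -1.3223 F [ 2.21  2.54 -6.86] T [ 0.472 -0.434  0.197]
-> a [0.6672 0.0644] (array([-0.7,  0.3,  0.2]), array([-3.000e-04, -0.000e+00, -5.823e-01]))
clock: 20.98
ee_pos: [0.6677, 0.0648, 0.1433]
eef_rot: [-0.0, 0.995, 0.105, -0.0]
contact_force: [3.3, 2.7, -8.3]
opening: 0.0217
t 20.98 at [0.6677 0.0648 0.1433] wyaw -1.3613 F [ 3.28  2.68 -8.35] T [ 0.639 -0.579  0.146]
-> a [0.6672 0.0644] (array([-0.7,  0.3,  0.3]), array([-3.000e-04, -1.000e-04, -6.213e-01]))
```

```bash
python3 -m inch '[{"travel":[0,0,0],"angular":[0,0,0.03],"grip":5},{"travel":[0,0,0],"angular":[0,0,0],"grip":5}]'; python3 to.py a -.74 .143|head -1;python3 -m inch '[{"travel":[0,0,0],"angular":[0,0,0.02],"grip":5},{"travel":[0,0,0],"angular":[0,0,0],"grip":5}]'; python3 to.py a -.74 .143|head -1
```

```text
clock: 21.22
ee_pos: [0.6677, 0.0648, 0.1435]
eef_rot: [-0.0, 0.996, 0.089, 0.0]
contact_force: [3.2, 3.7, -8.6]
opening: 0.0219
t 21.23 at [0.6677 0.0648 0.1435] wyaw -1.3928 F [ 3.18  3.67 -8.58] T [ 0.796 -0.647  0.162]
clock: 21.48
ee_pos: [0.6677, 0.0648, 0.1436]
eef_rot: [-0.0, 0.997, 0.079, 0.0]
contact_force: [3.4, 4.1, -7.9]
opening: 0.0216
t 21.48 at [0.6677 0.0648 0.1436] wyaw -1.4135 F [ 3.38  4.05 -7.89] T [ 0.942 -0.663  0.192]
```

```bash
python3 -m inch '[{"travel":[0,0,0],"angular":[0,0,0.025],"grip":5},{"travel":[0,0,0],"angular":[0,0,0],"grip":5}]' >/dev/null; python3 to.py a -.74 .143|head -1;python3 -m inch '[{"travel":[0,0,0],"angular":[0,0,0.025],"grip":5},{"travel":[0,0,0],"angular":[0,0,0],"grip":5}]'>/dev/null; python3 to.py a -.74 .143|head -1
```

```text
t 21.73 at [0.6678 0.0648 0.1436] wyaw -1.4386 F [ 3.21  4.06 -8.29] T [ 0.95  -0.663  0.194]
t 21.98 at [0.6678 0.0648 0.1436] wyaw -1.4636 F [ 3.12  4.88 -9.44] T [ 0.95  -0.683  0.211]
```

```bash
python3 -m inch '[{"travel":[0,0,0],"angular":[0,0,0.02],"grip":5},{"travel":[0,0,0],"angular":[0,0,0],"grip":5}]' >/dev/null; python3 to.py a -.74 .143|head -1;python3 -m inch '[{"travel":[0,0,0],"angular":[0,0,0.02],"grip":5},{"travel":[0,0,0],"angular":[0,0,0],"grip":5}]'>/dev/null; python3 to.py a -.74 .143|head -1
```

```text
t 22.23 at [0.6678 0.0648 0.1436] wyaw -1.4835 F [ 3.16  4.53 -8.3 ] T [ 0.899 -0.725  0.161]
t 22.48 at [0.6678 0.0648 0.1436] wyaw -1.5035 F [ 3.2   4.03 -9.15] T [ 0.973 -0.735  0.236]
```

```bash
python3 -m inch '[{"travel":[0,0,0],"angular":[0,0,0.015],"grip":5},{"travel":[0,0,0],"angular":[0,0,0],"grip":5}]' >/dev/null; python3 to.py a -.74 .143|head -1;python3 -m inch '[{"travel":[0,0,0],"angular":[0,0,0.015],"grip":5},{"travel":[0,0,0],"angular":[0,0,0],"grip":5}]'>/dev/null; python3 to.py a -.74 .143|head -1
```

```text
t 22.73 at [0.6678 0.0648 0.1436] wyaw -1.5183 F [ 4.46  4.91 -8.62] T [ 0.984 -0.693  0.313]
t 22.98 at [0.6678 0.0648 0.1436] wyaw -1.5333 F [ 3.96  3.65 -8.51] T [ 0.891 -0.731  0.347]
```

```bash
python3 -m inch '[{"travel":[0,0,0],"angular":[0,0,0.01],"grip":5},{"travel":[0,0,0],"angular":[0,0,0],"grip":5}]' >/dev/null; python3 to.py a -.74 .143|head -1; python3 -m inch '[{"travel":[0,0,0],"angular":[0,0,-0.1],"grip":5},{"travel":[0,0,0],"angular":[0,0,-0.1],"grip":5},{"travel":[0,0,-10],"angular":[0,0,0],"grip":5},{"travel":[0,0,-17],"angular":[0,0,0],"grip":5},{"travel":[0,0,0],"angular":[0,0,-0.16],"grip":5},{"travel":[0,0,0],"angular":[0,0,-0.16],"grip":5},{"travel":[0,0,0],"angular":[0,0,-0.16],"grip":5},{"travel":[0,0,0],"angular":[0,0,-0.16],"grip":5},{"travel":[0,0,0],"angular":[0,0,-0.14],"grip":5},{"travel":[0,0,0],"angular":[0,0,0],"grip":5}]'; python3 to.py c -.56 .151
```

```text
t 23.23 at [0.6678 0.0648 0.1436] wyaw -1.5432 F [ 3.23  4.27 -8.37] T [ 1.001 -0.712  0.372]
clock: 24.48
ee_pos: [0.6681, 0.0646, 0.1719]
eef_rot: [0.0, 0.876, 0.482, 0.001]
contact_force: [-0.6, 0.1, -2.2]
opening: 0.0217
t 24.48 at [0.6681 0.0646 0.1719] wyaw -0.5651 F [-0.6   0.09 -2.2 ] T [-0.009  0.057  0.02 ]
-> c [ 0.506  -0.0048] (array([-145.4,  -99.7,   20.7]), array([ 0.0012, -0.0006, -0.0051]))
```

```bash
python3 -m inch '[{"travel":[-48.4,-33.2,0],"angular":[0,0,0],"grip":5},{"travel":[-48.4,-33.2,0],"angular":[0,0,0],"grip":5},{"travel":[-48.4,-33.1,0],"angular":[0,0,0],"grip":5},{"travel":[0,0,0],"angular":[0,0,0],"grip":5},{"travel":[0,0,0],"angular":[0,0,0],"grip":5},{"travel":[0,0,0],"angular":[0,0,0],"grip":5}]'; python3 to.py c -.56 .151
python3 - <<'E'
from h import *; from bench import vision
it=vision.camera("top"); m=vision.camera_model("top"); cv2.imwrite("pics/top2.png",it)
g=dict(a=(.6674,.0649,-1.31),b=(.6213,-.0501,-1.10),d=(.5521,.1109,-1.01))
for k,p in g.items():
    x,e=fitknob(m,it,list(p)); print(k,x.round(3),round(e,3))
E
```

```text
clock: 25.22
ee_pos: [0.5074, -0.0049, 0.171]
eef_rot: [0.0, 0.876, 0.482, 0.001]
contact_force: [-0.3, -0.3, -2.6]
opening: 0.0218
t 25.23 at [ 0.5074 -0.0049  0.171 ] wyaw -0.564 F [-0.27 -0.31 -2.57] T [-0.035  0.005  0.028]
-> c [ 0.506  -0.0048] (array([-0.7, -1.2, 20. ]), array([ 0.0012, -0.0006, -0.004 ]))
a [ 0.667  0.065 -1.298] 0.279
b [ 0.621 -0.05  -1.1  ] 1.0
d [ 0.552  0.11  -0.995] 0.228
```

```bash
python3 -m inch '[{"travel":[-0.4,-1.0,8],"angular":[0,0,0],"grip":5},{"travel":[0,0,5],"angular":[0,0,0],"grip":5},{"travel":[0,0,4],"angular":[0,0,0],"grip":5},{"travel":[0,0,2],"angular":[0,0,0],"grip":5},{"travel":[0,0,0],"angular":[0,0,0],"grip":5}]'; python3 to.py c -.56 .143
```

```text
clock: 25.9
ee_pos: [0.505, -0.0049, 0.1515]
eef_rot: [-0.0, 0.876, 0.483, -0.0]
contact_force: [0.4, 0.3, -1.4]
opening: 0.0218
t 25.9 at [ 0.505  -0.0049  0.1515] wyaw -0.5628 F [ 0.37  0.32 -1.42] T [-0.024 -0.016 -0.036]
-> c [ 0.506  -0.0048] (array([0.6, 0.8, 8.5]), array([-0.0001,  0.0001, -0.0028]))
```

```bash
python3 -m inch '[{"travel":[0.7,0.8,4],"angular":[0,0,0],"grip":5},{"travel":[0,0,4],"angular":[0,0,0],"grip":5},{"travel":[0,0,0],"angular":[0,0,0.12],"grip":5},{"travel":[0,0,0],"angular":[0,0,0.1],"grip":5},{"travel":[0,0,0],"angular":[0,0,0.1],"grip":5},{"travel":[0,0,0],"angular":[0,0,0.1],"grip":5},{"travel":[0,0,0],"angular":[0,0,0.1],"grip":5},{"travel":[0,0,0],"angular":[0,0,0.06],"grip":5},{"travel":[0,0,0],"angular":[0,0,0],"grip":5}]'>/dev/null; python3 to.py c -.56 .143
python3 -m inch '[{"travel":[0,0,0],"angular":[0,0,0.04],"grip":5},{"travel":[0,0,0],"angular":[0,0,0],"grip":5}]'>/dev/null; python3 to.py c -.74 .143|head -1;python3 -m inch '[{"travel":[0,0,0],"angular":[0,0,0.03],"grip":5},{"travel":[0,0,0],"angular":[0,0,0],"grip":5}]'>/dev/null; python3 to.py c -.74 .143|head -1
```

```text
t 27.02 at [ 0.5065 -0.0045  0.1434] wyaw -1.1424 F [ 3.6   2.35 -6.84] T [ 0.589 -0.819  0.171]
-> c [ 0.506  -0.0048] (array([-0.5,  0.1,  0.4]), array([ 2.000e-04, -6.000e-04, -5.824e-01]))
t 27.27 at [ 0.5064 -0.0045  0.1435] wyaw -1.1813 F [ 4.65  3.34 -7.63] T [ 0.684 -0.943  0.209]
t 27.52 at [ 0.5065 -0.0045  0.1435] wyaw -1.2111 F [ 4.83  3.16 -6.62] T [ 0.746 -0.986  0.267]
```

```bash
python3 -m inch '[{"travel":[0,0,0],"angular":[0,0,0.015],"grip":5},{"travel":[0,0,0],"angular":[0,0,0],"grip":5}]'>/dev/null; python3 to.py c -.74 .143|head -1;python3 -m inch '[{"travel":[0,0,0],"angular":[0,0,0.015],"grip":5},{"travel":[0,0,0],"angular":[0,0,0],"grip":5}]'>/dev/null; python3 to.py c -.74 .143|head -1
```

```text
t 27.77 at [ 0.5065 -0.0045  0.1435] wyaw -1.2259 F [ 4.73  3.24 -7.16] T [ 0.786 -1.026  0.206]
t 28.02 at [ 0.5065 -0.0045  0.1435] wyaw -1.2409 F [ 4.29  3.63 -7.38] T [ 0.744 -0.983  0.157]
```

Only noise. Carrying on.

```bash
python3 -m inch '[{"travel":[0,0,0],"angular":[0,0,0.02],"grip":5},{"travel":[0,0,0],"angular":[0,0,0],"grip":5}]'>/dev/null; python3 to.py c -.74 .143|head -1;python3 -m inch '[{"travel":[0,0,0],"angular":[0,0,0.02],"grip":5},{"travel":[0,0,0],"angular":[0,0,0],"grip":5}]'>/dev/null; python3 to.py c -.74 .143|head -1;python3 -m inch '[{"travel":[0,0,0],"angular":[0,0,0.02],"grip":5},{"travel":[0,0,0],"angular":[0,0,0],"grip":5}]'>/dev/null; python3 to.py c -.74 .143|head -1
```

```text
t 28.27 at [ 0.5065 -0.0045  0.1435] wyaw -1.261 F [ 3.95  2.7  -7.72] T [ 0.817 -1.025  0.188]
t 28.52 at [ 0.5065 -0.0045  0.1435] wyaw -1.2809 F [ 4.42  3.02 -7.67] T [ 0.782 -1.071  0.168]
t 28.77 at [ 0.5066 -0.0045  0.1435] wyaw -1.3009 F [ 4.59  3.63 -7.85] T [ 0.833 -1.069  0.257]
```

```bash
python3 -m inch '[{"travel":[0,0,0],"angular":[0,0,0.015],"grip":5},{"travel":[0,0,0],"angular":[0,0,0],"grip":5}]'>/dev/null; python3 to.py c -.74 .143|head -1;python3 -m inch '[{"travel":[0,0,0],"angular":[0,0,0.015],"grip":5},{"travel":[0,0,0],"angular":[0,0,0],"grip":5}]'>/dev/null; python3 to.py c -.74 .143|head -1
```

```text
t 29.02 at [ 0.5065 -0.0045  0.1435] wyaw -1.3158 F [ 4.38  3.97 -7.26] T [ 0.8   -1.025  0.282]
t 29.27 at [ 0.5065 -0.0045  0.1435] wyaw -1.3308 F [ 4.64  3.26 -8.25] T [ 0.907 -1.077  0.365]
```

```bash
python3 -m inch '[{"travel":[0,0,0],"angular":[0,0,0.008],"grip":5},{"travel":[0,0,0],"angular":[0,0,0],"grip":5}]' >/dev/null; python3 to.py c -.74 .143|head -1; python3 -m inch '[{"travel":[0,0,0],"angular":[0,0,-0.1],"grip":5},{"travel":[0,0,0],"angular":[0,0,-0.1],"grip":5},{"travel":[0,0,-10],"angular":[0,0,0],"grip":5},{"travel":[0,0,-17],"angular":[0,0,0],"grip":5},{"travel":[0,0,0],"angular":[0,0,-0.035],"grip":5},{"travel":[0,0,0],"angular":[0,0,0],"grip":5}]'; python3 to.py b -1.105 .151
```

```text
t 29.52 at [ 0.5066 -0.0045  0.1435] wyaw -1.3386 F [ 4.2   3.53 -8.15] T [ 0.792 -1.089  0.332]
clock: 30.28
ee_pos: [0.5059, -0.0047, 0.1705]
eef_rot: [0.0, 0.973, 0.231, -0.0]
contact_force: [-0.7, -0.1, -2.1]
opening: 0.0217
t 30.27 at [ 0.5059 -0.0047  0.1705] wyaw -1.1054 F [-0.66 -0.1  -2.14] T [-0.007  0.019 -0.066]
-> b [ 0.6212 -0.0508] (array([82.4, 92.9, 19.5]), array([ 0.    ,  0.0002, -0.0004]))
```

```bash
python3 -m inch '[{"travel":[27.5,31,0],"angular":[0,0,0],"grip":5},{"travel":[27.5,31,0],"angular":[0,0,0],"grip":5},{"travel":[27.4,31,0],"angular":[0,0,0],"grip":5},{"travel":[0,0,0],"angular":[0,0,0],"grip":5},{"travel":[0,0,0],"angular":[0,0,0],"grip":5},{"travel":[0,0,0],"angular":[0,0,0],"grip":5},{"travel":[0,0,0],"angular":[0,0,0],"grip":5}]'>/dev/null; python3 to.py b -1.105 .151
python3 - <<'E'
from h import *; from bench import vision
it=vision.camera("top"); m=vision.camera_model("top"); cv2.imwrite("pics/top3.png",it)
g=dict(a=(.6674,.0649,-1.30),c=(.5061,-.0042,-1.12),d=(.5521,.1109,-1.01))
for k,p in g.items():
    x,e=fitknob(m,it,list(p)); print(k,x.round(3),round(e,3))
E
```

```text
t 31.15 at [ 0.6209 -0.0506  0.1707] wyaw -1.1056 F [-0.08  0.92 -3.11] T [-0.036  0.02   0.017]
-> b [ 0.6212 -0.0508] (array([ 0.2,  0.3, 19.7]), array([-0.0001,  0.0002, -0.0006]))
a [ 0.667  0.065 -1.273] 0.225
c [ 0.506 -0.004 -1.12 ] 1.0
d [ 0.552  0.111 -1.008] 0.26
```

```bash
python3 -m inch '[{"travel":[0.2,0.4,8],"angular":[0,0,0],"grip":5},{"travel":[0,0,5],"angular":[0,0,0],"grip":5},{"travel":[0,0,4],"angular":[0,0,0],"grip":5},{"travel":[0,0,2],"angular":[0,0,0],"grip":5},{"travel":[0,0,0],"angular":[0,0,0],"grip":5}]'; python3 to.py b -1.105 .143
```

```text
clock: 31.82
ee_pos: [0.6218, -0.0511, 0.1515]
eef_rot: [-0.0, 0.973, 0.23, -0.0]
contact_force: [-0.9, -0.5, -2.0]
opening: 0.0218
t 31.82 at [ 0.6218 -0.0511  0.1515] wyaw -1.1058 F [-0.89 -0.48 -1.96] T [-0.016 -0.001 -0.016]
-> b [ 0.6212 -0.0508] (array([-0.3, -0.6,  8.5]), array([-0.0001,  0.0002, -0.0008]))
```

```bash
python3 -m inch '[{"travel":[0,-0.3,4],"angular":[0,0,0],"grip":5},{"travel":[0,0,4],"angular":[0,0,0],"grip":5},{"travel":[0,0,0],"angular":[0,0,0.12],"grip":5},{"travel":[0,0,0],"angular":[0,0,0.1],"grip":5},{"travel":[0,0,0],"angular":[0,0,0.1],"grip":5},{"travel":[0,0,0],"angular":[0,0,0.1],"grip":5},{"travel":[0,0,0],"angular":[0,0,0.1],"grip":5},{"travel":[0,0,0],"angular":[0,0,0.06],"grip":5},{"travel":[0,0,0],"angular":[0,0,0],"grip":5}]'>/dev/null; python3 to.py b -1.105 .143
python3 -m inch '[{"travel":[0,0,0],"angular":[0,0,0.04],"grip":5},{"travel":[0,0,0],"angular":[0,0,0],"grip":5}]'>/dev/null; python3 to.py b -.74 .143|head -1;python3 -m inch '[{"travel":[0,0,0],"angular":[0,0,0.03],"grip":5},{"travel":[0,0,0],"angular":[0,0,0],"grip":5}]'>/dev/null; python3 to.py b -.74 .143|head -1
```

```text
t 32.95 at [ 0.6221 -0.0504  0.1434] wyaw -1.6855 F [ 3.96  3.74 -5.66] T [ 0.929 -0.895  0.169]
-> b [ 0.6212 -0.0508] (array([-0.8,  0.4,  0.4]), array([-5.000e-04, -8.000e-04, -5.805e-01]))
t 33.2 at [ 0.6221 -0.0504  0.1433] wyaw -1.7249 F [ 4.4   3.98 -5.67] T [ 0.932 -0.929  0.176]
t 33.45 at [ 0.6221 -0.0504  0.1434] wyaw -1.7547 F [ 4.87  3.42 -6.67] T [ 0.946 -0.906  0.146]
```

```bash
python3 -m inch '[{"travel":[0,0,0],"angular":[0,0,0.02],"grip":5},{"travel":[0,0,0],"angular":[0,0,0],"grip":5}]'>/dev/null; python3 to.py b -.74 .143|head -1;python3 -m inch '[{"travel":[0,0,0],"angular":[0,0,0.02],"grip":5},{"travel":[0,0,0],"angular":[0,0,0],"grip":5}]'>/dev/null; python3 to.py b -.74 .143|head -1;python3 -m inch '[{"travel":[0,0,0],"angular":[0,0,0.02],"grip":5},{"travel":[0,0,0],"angular":[0,0,0],"grip":5}]'>/dev/null; python3 to.py b -.74 .143|head -1
```

```text
t 33.7 at [ 0.6221 -0.0505  0.1434] wyaw -1.7746 F [ 4.17  4.14 -6.88] T [ 0.903 -0.926  0.155]
t 33.95 at [ 0.6221 -0.0504  0.1434] wyaw -1.7945 F [ 4.    3.87 -6.38] T [ 0.92  -0.909  0.209]
t 34.2 at [ 0.6221 -0.0505  0.1434] wyaw -1.8146 F [ 4.53  2.63 -5.36] T [ 0.885 -0.934  0.231]
```

```bash
python3 -m inch '[{"travel":[0,0,0],"angular":[0,0,0.015],"grip":5},{"travel":[0,0,0],"angular":[0,0,0],"grip":5}]'>/dev/null; python3 to.py b -.74 .143|head -1;python3 -m inch '[{"travel":[0,0,0],"angular":[0,0,0.015],"grip":5},{"travel":[0,0,0],"angular":[0,0,0],"grip":5}]'>/dev/null; python3 to.py b -.74 .143|head -1
```

```text
t 34.45 at [ 0.6222 -0.0505  0.1434] wyaw -1.8295 F [ 4.36  3.38 -6.46] T [ 0.935 -0.94   0.182]
t 34.7 at [ 0.6222 -0.0505  0.1434] wyaw -1.8445 F [ 5.46  4.57 -6.3 ] T [ 0.926 -0.94   0.186]
```

```bash
python3 -m inch '[{"travel":[0,0,0],"angular":[0,0,0.02],"grip":5},{"travel":[0,0,0],"angular":[0,0,0],"grip":5}]'>/dev/null; python3 to.py b -.74 .143|head -1;python3 -m inch '[{"travel":[0,0,0],"angular":[0,0,0.02],"grip":5},{"travel":[0,0,0],"angular":[0,0,0],"grip":5}]'>/dev/null; python3 to.py b -.74 .143|head -1
```

```text
t 34.95 at [ 0.6222 -0.0505  0.1434] wyaw -1.8645 F [ 4.08  3.59 -6.43] T [ 0.898 -0.997  0.287]
t 35.2 at [ 0.6222 -0.0505  0.1434] wyaw -1.8844 F [ 5.34  4.44 -7.27] T [ 0.867 -1.024  0.352]
```

```bash
python3 -m inch '[{"travel":[0,0,0],"angular":[0,0,0.01],"grip":5},{"travel":[0,0,0],"angular":[0,0,0],"grip":5}]' >/dev/null; python3 to.py b -.74 .143|head -1; python3 -m inch '[{"travel":[0,0,0],"angular":[0,0,-0.1],"grip":5},{"travel":[0,0,0],"angular":[0,0,-0.1],"grip":5},{"travel":[0,0,-10],"angular":[0,0,0],"grip":5},{"travel":[0,0,-17],"angular":[0,0,0],"grip":5},{"travel":[0,0,0],"angular":[0,0,-0.17],"grip":5},{"travel":[0,0,0],"angular":[0,0,-0.17],"grip":5},{"travel":[0,0,0],"angular":[0,0,-0.17],"grip":5},{"travel":[0,0,0],"angular":[0,0,-0.17],"grip":5},{"travel":[0,0,0],"angular":[0,0,0],"grip":5}]'>/dev/null; python3 to.py d -1.01 .151
```

```text
t 35.45 at [ 0.6222 -0.0505  0.1434] wyaw -1.8942 F [ 4.79  4.2  -7.34] T [ 0.896 -1.021  0.409]
t 36.58 at [ 0.622  -0.0509  0.1718] wyaw -1.0177 F [-0.56  0.44 -2.2 ] T [-0.026  0.032 -0.017]
-> d [0.552  0.1104] (array([  25.1, -174.1,   20.6]), array([ 0.0008, -0.0009, -0.0077]))
```

```bash
python3 -m inch '[{"travel":[8.5,-58,0],"angular":[0,0,0],"grip":5},{"travel":[8.5,-58,0],"angular":[0,0,0],"grip":5},{"travel":[8.4,-58,0],"angular":[0,0,0],"grip":5},{"travel":[0,0,0],"angular":[0,0,0],"grip":5},{"travel":[0,0,0],"angular":[0,0,0],"grip":5},{"travel":[0,0,0],"angular":[0,0,0],"grip":5},{"travel":[0,0,0],"angular":[0,0,0],"grip":5}]'>/dev/null; python3 to.py d -1.01 .151
python3 - <<'E'
from h import *; from bench import vision
it=vision.camera("top"); m=vision.camera_model("top"); cv2.imwrite("pics/top4.png",it)
g=dict(b=(.6213,-.0501,-1.68),c=(.5061,-.0042,-1.12),a=(.6674,.0649,-1.28))
for k,p in g.items():
    x,e=fitknob(m,it,list(p)); print(k,x.round(3),round(e,3))
E
```

```text
t 37.45 at [0.552  0.1095 0.1706] wyaw -1.018 F [ 0.23 -0.78 -2.68] T [-0.051  0.029 -0.04 ]
-> d [0.552  0.1104] (array([ 0.4, -0.7, 19.6]), array([ 0.0001, -0.    , -0.008 ]))
b [ 0.621 -0.05  -1.653] 0.178
c [ 0.507 -0.005 -1.085] 0.305
a [ 0.667  0.065 -1.28 ] 1.0
```

```bash
python3 -m inch '[{"travel":[0.5,-0.6,8],"angular":[0,0,0],"grip":5},{"travel":[0,0,5],"angular":[0,0,0],"grip":5},{"travel":[0,0,4],"angular":[0,0,0],"grip":5},{"travel":[0,0,2],"angular":[0,0,0],"grip":5},{"travel":[0,0,0],"angular":[0,0,0],"grip":5}]'; python3 to.py d -1.01 .143
```

```text
clock: 38.12
ee_pos: [0.5517, 0.1112, 0.1515]
eef_rot: [-0.0, 0.962, 0.274, -0.0]
contact_force: [-0.1, 1.4, -2.3]
opening: 0.0221
t 38.12 at [0.5517 0.1112 0.1515] wyaw -1.0158 F [-0.14  1.39 -2.26] T [-0.026  0.057  0.035]
-> d [0.552  0.1104] (array([-0.2,  0.9,  8.5]), array([-0.0001,  0.0002, -0.0058]))
```

```bash
python3 -m inch '[{"travel":[0,0.6,4],"angular":[0,0,0],"grip":5},{"travel":[0,0,4],"angular":[0,0,0],"grip":5},{"travel":[0,0,0],"angular":[0,0,0.12],"grip":5},{"travel":[0,0,0],"angular":[0,0,0.1],"grip":5},{"travel":[0,0,0],"angular":[0,0,0.1],"grip":5},{"travel":[0,0,0],"angular":[0,0,0.1],"grip":5},{"travel":[0,0,0],"angular":[0,0,0.1],"grip":5},{"travel":[0,0,0],"angular":[0,0,0.06],"grip":5},{"travel":[0,0,0],"angular":[0,0,0],"grip":5}]'>/dev/null; python3 to.py d -1.105 .143
python3 -m inch '[{"travel":[0,0,0],"angular":[0,0,0.04],"grip":5},{"travel":[0,0,0],"angular":[0,0,0],"grip":5}]'>/dev/null; python3 to.py b -.74 .143|head -1;python3 -m inch '[{"travel":[0,0,0],"angular":[0,0,0.02],"grip":5},{"travel":[0,0,0],"angular":[0,0,0],"grip":5}]'>/dev/null; python3 to.py b -.74 .143|head -1
```

```text
t 39.25 at [0.5526 0.1108 0.1435] wyaw -1.5954 F [ 4.74  1.26 -6.17] T [ 0.356 -0.985  0.148]
-> d [0.552  0.1104] (array([-0.6,  0.4,  0.5]), array([ 0.    , -0.0011, -0.4904]))
t 39.5 at [0.5526 0.1108 0.1436] wyaw -1.6346 F [ 4.7   1.8  -6.27] T [ 0.355 -1.118  0.13 ]
t 39.75 at [0.5526 0.1108 0.1436] wyaw -1.6543 F [ 5.27  1.51 -6.73] T [ 0.34  -1.134  0.181]
```

```bash
python3 -m inch '[{"travel":[0,0,0],"angular":[0,0,0.02],"grip":5},{"travel":[0,0,0],"angular":[0,0,0],"grip":5}]'>/dev/null; python3 to.py b -.74 .143|head -1;python3 -m inch '[{"travel":[0,0,0],"angular":[0,0,0.02],"grip":5},{"travel":[0,0,0],"angular":[0,0,0],"grip":5}]'>/dev/null; python3 to.py b -.74 .143|head -1;python3 -m inch '[{"travel":[0,0,0],"angular":[0,0,0.02],"grip":5},{"travel":[0,0,0],"angular":[0,0,0],"grip":5}]'>/dev/null; python3 to.py b -.74 .143|head -1
```

```text
t 40.0 at [0.5526 0.1108 0.1435] wyaw -1.6742 F [ 4.62  1.8  -7.19] T [ 0.389 -1.136  0.245]
t 40.25 at [0.5526 0.1108 0.1436] wyaw -1.6942 F [ 5.21  2.29 -6.98] T [ 0.345 -1.137  0.246]
t 40.5 at [0.5527 0.1108 0.1436] wyaw -1.7142 F [ 4.73  1.78 -7.04] T [ 0.361 -1.186  0.277]
```

```bash
python3 -m inch '[{"travel":[0,0,0],"angular":[0,0,0.012],"grip":5},{"travel":[0,0,0],"angular":[0,0,0],"grip":5}]'>/dev/null; python3 to.py b -.74 .143|head -1;python3 -m inch '[{"travel":[0,0,0],"angular":[0,0,0.012],"grip":5},{"travel":[0,0,0],"angular":[0,0,0],"grip":5}]'>/dev/null; python3 to.py b -.74 .143|head -1
```

```text
t 40.75 at [0.5527 0.1108 0.1436] wyaw -1.726 F [ 5.26  1.71 -6.73] T [ 0.365 -1.264  0.329]
t 41.0 at [0.5527 0.1108 0.1436] wyaw -1.738 F [ 5.6   2.33 -7.37] T [ 0.34  -1.172  0.363]
```

```bash
python3 -m inch '[{"travel":[0,0,0],"angular":[0,0,0.01],"grip":5},{"travel":[0,0,0],"angular":[0,0,0],"grip":5}]' >/dev/null; python3 to.py b -.74 .143|head -1; python3 -m inch '[{"travel":[0,0,0],"angular":[0,0,-0.1],"grip":5},{"travel":[0,0,0],"angular":[0,0,-0.1],"grip":5},{"travel":[0,0,-10],"angular":[0,0,0],"grip":5},{"travel":[0,0,-47],"angular":[0,0,0],"grip":5},{"travel":[0,0,0],"angular":[0,0,0],"grip":5},{"travel":[0,0,0],"angular":[0,0,0],"grip":5},{"travel":[0,0,0],"angular":[0,0,0],"grip":5}]'>/dev/null; python3 - <<'E'
from h import *; from bench import ctrl
s=ctrl.state(); P,M=pose(s); print(s["clock"],P,s["opening"],s["joint_pos"].round(2)); print(move(s,(.442,.301,.0655),np.arctan2(M[1,0],M[0,0])))
E
```

```text
t 41.25 at [0.5527 0.1108 0.1436] wyaw -1.7479 F [ 4.61  1.37 -7.27] T [ 0.337 -1.27   0.382]
42.125 [0.55132924 0.11058277 0.19974207] 0.021984366701222436 [ 0.09  0.42  1.52 -0.    1.2   0.07]
(array([-105.2, -192.6,  134.4]), array([0.0002, 0.0018, 0.    ]), array([-2.8000e-03,  2.0000e-04, -3.1416e+00]))
```

```bash
python3 -m inch '[{"travel":[-26.3,-48.1,0],"angular":[0,0,0],"grip":5},{"travel":[-26.3,-48.1,0],"angular":[0,0,0],"grip":5},{"travel":[-26.3,-48.1,0],"angular":[0,0,0],"grip":5},{"travel":[-26.3,-48.1,0],"angular":[0,0,0],"grip":5},{"travel":[0,0,50],"angular":[0,0,0],"grip":5},{"travel":[0,0,50],"angular":[0,0,0],"grip":5},{"travel":[0,0,20],"angular":[0,0,0],"grip":5},{"travel":[0,0,0],"angular":[0,0,0],"grip":5},{"travel":[0,0,0],"angular":[0,0,0],"grip":5},{"travel":[0,0,0],"angular":[0,0,0],"grip":5}]'; python3 - <<'E'
from h import *; from bench import ctrl,vision
s=ctrl.state(); P,M=pose(s); print(s["clock"],P); print(move(s,(.442,.301,.0655),np.arctan2(M[1,0],M[0,0])))
it=vision.camera("top"); m=vision.camera_model("top"); cv2.imwrite("pics/top5.png",it)
g=dict(a=(.6674,.0649,-1.28),b=(.6213,-.0501,-1.66),c=(.5061,-.0042,-1.1),d=(.5521,.1109,-1.53))
for k,p in g.items():
    x,e=fitknob(m,it,list(p)); print(k,x.round(3),round(e,3))
im=vision.camera("wrist"); cv2.imwrite("pics/w5.png",im)
cv2.imwrite("pics/v5.png",np.hstack([cv2.resize(it[100:240,145:335],(407,300),interpolation=cv2.INTER_CUBIC),cv2.resize(im,(393,300))]))
E
```

```text
clock: 43.38
ee_pos: [0.4434, 0.3011, 0.0816]
eef_rot: [-0.0, 1.0, 0.01, 0.001]
contact_force: [0.7, 0.4, -2.0]
opening: 0.0219
43.375 [0.44339456 0.30107096 0.08163426]
(array([-1.4,  0.1, 16.1]), array([-0.0008, -0.0016,  0.    ]), array([ 2.4000e-03, -1.2000e-03, -3.1416e+00]))
a [ 0.667  0.065 -1.286] 0.176
b [ 0.622 -0.05  -1.633] 0.17
c [ 0.506 -0.005 -1.07 ] 0.185
d [ 0.552  0.111 -1.499] 0.156
```

View pics/v5.png

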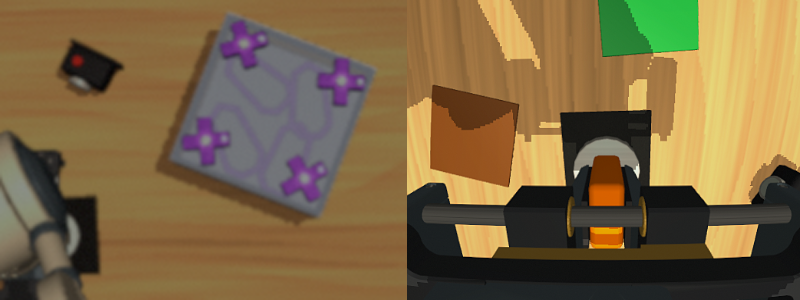

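All four knobs turned 0.92–0.98 rad in the image and showed a torque climb at the stop. The wrench is over the mat's middle, so I'll set it down.

```bash
python3 -m inch '[{"travel":[-1,0,8],"angular":[0,0,0],"grip":5},{"travel":[0,0,5],"angular":[0,0,0],"grip":5},{"travel":[0,0,2.5],"angular":[0,0,0],"grip":5},{"travel":[0,0,0],"angular":[0,0,0],"grip":5},{"travel":[0,0,0],"angular":[0,0,0],"grip":5}]'; python3 -m inch '[{"travel":[0,0,0.5],"angular":[0,0,0],"grip":5},{"travel":[0,0,0],"angular":[0,0,0],"grip":5}]'
```

```text
clock: 44.1
ee_pos: [0.4418, 0.3008, 0.065]
eef_rot: [0.0, 1.0, 0.01, -0.0]
contact_force: [-0.4, 0.1, -2.1]
opening: 0.022
clock: 44.35
ee_pos: [0.4419, 0.3008, 0.0648]
eef_rot: [-0.0, 1.0, 0.011, 0.0]
contact_force: [-1.4, -0.9, 4.0]
opening: 0.0216
```

```bash
python3 -m inch '[{"travel":[0,0,0],"angular":[0,0,0],"grip":40},{"travel":[0,0,0],"angular":[0,0,0],"grip":70},{"travel":[0,0,0],"angular":[0,0,0],"grip":90},{"travel":[0,0,0],"angular":[0,0,0],"grip":90},{"travel":[0,0,0],"angular":[0,0,0],"grip":90},{"travel":[0,0,0],"angular":[0,0,0],"grip":90},{"travel":[0,0,0],"angular":[0,0,0],"grip":90},{"travel":[0,0,-20],"angular":[0,0,0],"grip":90},{"travel":[0,0,-50],"angular":[0,0,0],"grip":90},{"travel":[0,0,-50],"angular":[0,0,0],"grip":90},{"travel":[0,0,-40],"angular":[0,0,0],"grip":90},{"travel":[0,0,0],"angular":[0,0,0],"grip":90},{"travel":[0,0,0],"angular":[0,0,0],"grip":90}]'; python3 - <<'E'
from h import *; from bench import ctrl,vision
s=ctrl.state(); print(s["clock"],pose(s)[0],s["opening"])
m=vision.camera_model("wrist"); im=vision.camera("wrist"); sc=vision.camera("scene"); cv2.imwrite("pics/w6.png",im)
cv2.imwrite("pics/v6.png",np.hstack([cv2.resize(sc[130:270,120:390],(580,300),interpolation=cv2.INTER_CUBIC),cv2.resize(im[:,50:330],(219,300))]))
h=cv2.cvtColor(im,cv2.COLOR_BGR2HSV); o=cv2.inRange(h,(3,190,60),(16,255,255)); c=proj(m,[[.442,.301,.08]])[0].astype(int); k=np.zeros_like(o); cv2.circle(k,tuple(int(v) for v in c),45,255,-1); o&=k
print(fitbox(m,o,[.442,.301,-1.55],.046,.022,.051,.113))
E
```

```text
clock: 45.98
ee_pos: [0.4414, 0.3006, 0.224]
eef_rot: [0.0, 1.0, 0.011, -0.0]
contact_force: [-0.3, 0.5, 0.7]
opening: 0.0822
45.975 [0.44141747 0.30060331 0.22402516] 0.08219206443192928
(array([ 0.44210761,  0.30124541, -1.5388845 ]), np.float64(0.7208751621720346))
```

View pics/v6.png

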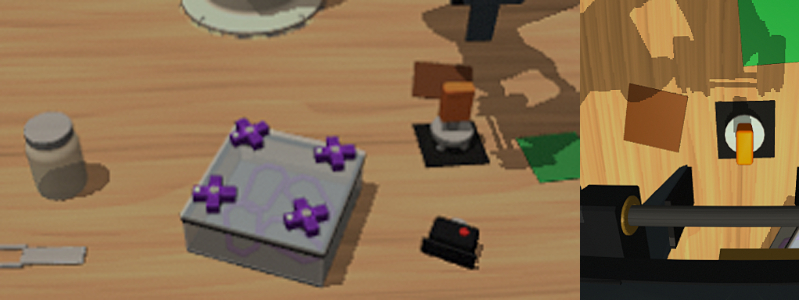

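The wrench stands upright and released in the middle of the black mat. The bystanders are untouched and the gripper is clear. Handing in.

```bash
python3 -c "
from bench import ticket; print(ticket.job_done())"
```

```text
the job is handed in; nothing more can be done
None
```

I tightened all four knobs with the wrench in two passes, in cross order a, c, b, d both times, and handed the job in at about 46 s. The interface gave no verdict.

- **First pass:** each knob got about 0.4 rad (23–25°). The camera confirmed this for b and c only. For a and d I went by the wrench angle and the drag I felt.
- **Second pass:** I turned each knob in small steps until the torque climbed at its stop. Final torque readings were a 0.37, c 0.33, b 0.41 and d 0.38 N m, all under 0.5, with sensor noise of about ±0.04.
- **Final angles:** the top camera gave total turns of a 0.98, b 0.95, c 0.93 and d 0.92 rad, which fits the 0.85–1.0 rad expected. The camera cannot resolve the 0.03 rad tolerance, so being home rests on the felt stops.
- **Wrench:** it stands upright and released in the middle of the black mat in the last picture. The jar, headlamp and bottle opener look untouched.
- **Checks that failed or disagreed:**
  - The final numeric fit of the wrench's pose on the mat was poor (IoU about 0.28), so I relied on the arm's position at release, within 1 mm of the measured mat centre, and the picture.
  - The wrist and top cameras differed by about 1.5 mm on the lid position. I used a value between them, and the wrench seated cleanly on every knob.

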